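Restock the dust monitor's field kit tray, each part in its fitted insert

TASK

Restock the field kit for the dust monitor: put the loose vial, 9 V block cell, filter cassette and AA cell that stand round the kit tray each into the tray insert whose pocket is shaped for it, fully home in the pocket, the vial and block cell upright and the cassette flat with its knob up. Leave the flow meter and the multimeter where they are.

Things in the scene. Friction and masses are not known exactly. Their poses are not given: they have to be found in the camera images.
- vial_mid (a point): a small brown glass sample vial with a black screw cap, standing alone on the open bench by the tray (the vials along the wall stay there), 24 mm diameter, 62 mm tall, upright. The point is its centre, 31 mm above its foot; z along the vial, up towards the cap. Weighs 20 to 45 g.
- block_cell_mid (a point): a 9 V block cell (black and gold rectangular battery, two studs on top) standing upright: 18 mm along its own x, 27 mm along its own y, 46 mm tall to the top of the case. The point is its centre, 23 mm above its foot; z is up. Weighs 30 to 65 g.
- cassette_mid (a point): a white filter cassette near the tray (others by the wall stay there), a disc lying flat, small knob on top: 52 mm diameter, 27 mm tall over all. Its rim is upright from 9 to 18 mm above its foot; the faces slope in like shallow cones, so it stands on a small central foot. The point is its centre, 13.5 mm above the foot; z is up. Weighs 18 to 35 g.
- aa_cell_mid (a point): an AA cell (round battery, green and white) lying on its side: 50 mm long along its own y, 15 mm thick. It does not roll. The point is its centre, 7.5 mm above the bench; z is up. Weighs 16 to 32 g.
- vial_insert: fixed grey block 71 x 71 x 20 mm, one of four 73 mm apart, 2 x 2 in a low aluminium tray (place varies). Origin: middle of its underside, 3 mm above the bench; z up. Pocket: a round hole in its middle, 31 mm wide, 16 mm deep, floor 4 mm above the origin, for the vial (its centre 35 mm above the origin when home).
- block_cell_insert: fixed grey block 71 x 71 x 20 mm, one of four 73 mm apart, 2 x 2 in a low aluminium tray (place varies). Origin: middle of its underside, 3 mm above the bench; z up. Pocket: a rectangular hole, 26 mm along x, 34 mm along y, 14 mm deep, floor 6 mm above the origin, for the block cell standing, either way round (its centre 29 mm above the origin when home).
- cassette_insert: fixed grey block 71 x 71 x 20 mm, one of four 73 mm apart, 2 x 2 in a low aluminium tray (place varies). Origin: middle of its underside, 3 mm above the bench; z up. Pocket: a round recess 60 mm wide, 4 mm deep, with a 36 mm hole in its floor for the coned underside of the cassette (its centre about 25.5 mm above the origin when home).
- aa_cell_insert: fixed grey block 71 x 71 x 20 mm, one of four 73 mm apart, 2 x 2 in a low aluminium tray (place varies). Origin: middle of its underside, 3 mm above the bench; z up. Pocket: a trough 58 mm along y, 22 mm wide, 7 mm deep, floor 13 mm above the origin, with a finger gap 36 mm wide of the same depth right through along x, for the AA cell lying along y, either way round (centre 20.5 mm above the origin when home).
- flow_meter_mid (a point): an acrylic flow meter, a clear upright column 126 mm tall on a black foot 50 x 60 mm, standing behind the tray; loose, to be left alone. The point is half-way up.
- multimeter_mid (a point): an orange hand multimeter 142 x 70 x 45 mm lying to the right of the tray; loose, to be left alone. The point is 16 mm above the bench at its middle.
Not all that is in view belongs to the job. What is shaped like the cassette_insert but blue is not meant. What is shaped like the part that bears cassette_mid but purple is not meant.

How it is judged (in metres and radians):
At the end, for the whole second after the job is handed in: Each of the vial, block cell, cassette and AA cell is seated on the floor of its own insert's pocket (centre within 9 mm of the insert's centre, not more than 4 mm above its seated height), level or upright within 0.15 rad, and at rest (horizontal distance between vial_mid and vial_insert below 0.009 m and z of vial_mid in the frame of vial_insert below 0.039 m and angle between each of vial_mid, block_cell_mid, cassette_mid, aa_cell_mid's own z axis and vertical below 0.15 rad and linear speed of each of vial, block_cell, cassette, aa_cell below 0.02 m/s and horizontal distance between block_cell_mid and block_cell_insert below 0.009 m and z of block_cell_mid in the frame of block_cell_insert below 0.033 m and horizontal distance between cassette_mid and cassette_insert below 0.009 m and z of cassette_mid in the frame of cassette_insert below 0.029 m and horizontal distance between aa_cell_mid and aa_cell_insert below 0.009 m and z of aa_cell_mid in the frame of aa_cell_insert below 0.024 m); the robot touches nothing.
It fails at once if the flow meter is pushed out of its place or knocked over (distance of flow_meter_mid from where it was at the start of the episode above 0.02 m or angle between flow_meter_mid's own z axis and vertical above 0.3 rad).
It fails at once if the multimeter is pushed out of its place or knocked over (distance of multimeter_mid from where it was at the start of the episode above 0.02 m or angle between multimeter_mid's own z axis and vertical above 0.3 rad).
It also fails if it takes over 96 s, if anything falls off the work surface, if the arm or the gripper's body presses on something with over 40 N, if the wrist force passes 120 N, or if a joint passes its speed limit or range.

ROBOT

A 6-joint arm with a two-finger parallel gripper is mounted at the origin on a cart in front of the work surface, level with it; the furniture and walls round the work are solid. World frame = base frame: x ahead of the robot, y to its left, z up, the work surface at z = 0. Lengths are in mm, angles in rad, forces in N, time in s.
With the tool pointing down it reaches from about 275 to 775 mm from the base axis. Payload 14.6 kg.
Tool frame: the origin (TCP) lies at the very end of the fingers, on their centre line; the grasp point (between the pads) lies 19 mm behind it; z points along the fingers, y is the line along which they close (so a half turn about z gives the same grasp; the last joint's range is limited). The gripper opens to 85 mm and grips with 20 to 120 N. Pads are 22 mm wide; open, the fingers measure 114 mm over their backs; the gripper's body (76 mm by 85 mm) begins 54 mm behind the grasp point. The pads swing forward as they close: fully open they stand 13 mm farther back than shut.
Start: joints at [-1.497, 0.263, -0.048, 1.259, 0, 1.415], TCP at [119.068, -511.323, 231.278] pointing down, gripper open.
Joint ranges: [-2.65, 2.65], [-0.89, 1.7], [-1.18, 1.37], [-2.13, 2.11], [-1.35, 1.29], [-3.14, 3.14]. Speed limits (rad/s): [1.89, 1.89, 2.57, 2.79, 3.14, 3.14].

INTERFACE

Orientations are given as a 3x3 rotation matrix whose columns are the frame's x, y, z axes.
In Python, from cell import get_state, viewer, close_job, boxes_of, mark_of gives the robot as it stands.
- The arm moves only by the tool move_arm, never from a script. Its argument "targets" is a list of rows, each an object of numbers: "fingers": the gripper command: -1 is shut, 1 is fully open, values between are in proportion; "x", "y", "z": the shift along the tool's x, y, z in m; "ax", "ay", "az": the turn, a rotation vector about the tool's x, y, z in rad. A call has 1 to 8 rows; each row shifts and turns the commanded pose from where the row before left it, along the tool's axes as they then stand; what a row does not reach is not made up. A row lasts 1/12 s, in which the tool goes at most 41.7 mm and 7.16 degrees, less where a joint would pass 70% of its speed; a pose out of reach is approached as far as the arm can. A call is refused whole if a number of a shift passes 0.0417 or a number of a turn 0.125, either way. A call with a gripper value outside its range is refused whole. The fingers move at their own pace and stop on an object; the grip force is fixed at half the most. Time passes only in rows, so rows that do not move let the fingers close. It gives the time, the measured TCP pose, the force, the opening and the grip force at its end, in the units of the state.
- get_state(): the state, without advancing time (a new reading comes with each control period).
- viewer.read_camera(name): name is "scene" or "top"; returns the picture (384x512x3 uint8, red, green, blue); there is no depth.
- viewer.camera_info(name): a dict with "fx", "fy", "cx", "cy" (pixels), "rvec" (rotation vector, rad) and "tvec" (3), from world to camera coordinates, as OpenCV has them. Camera axes: x right, y down, z forward; pixel columns grow to the right and rows downward; lengths in mm; the calibration is good to about 2 mm. A picture is of the moment at which its call begins. camera_info takes no time and is no camera call.
- close_job(): hands the job in; it is judged then, once.
Trained networks look in the newest picture that a camera, given by its name, has taken for a name from the list of things; names that differ only in an ending like _2 or _b are one class to them, and where a whole thing is asked for, a point or a joint stands for the part that bears it (a point fixed in the world has none). Each returns a list of dicts, best first, with "confidence" (0 to 1); they miss things now and then, are a little off and sometimes report something else, mostly with a low value. They report only what shows in the picture. A call takes as long as a camera call. They do not tell look-alikes from the thing itself.
- boxes_of(camera, thing): "box" ([left, top, right, bottom] in pixels, round what is visible of it).
- mark_of(camera, thing): "centre" ([column, row] in pixels: a listed point, or the origin of a listed thing).
The state is a dict: "t": time; "q": joint angles; "joint_velocities": joint speeds; "joint_efforts": joint torques, N m; "tcp_pos": TCP position; "eef_rot": TCP orientation; "contact_force": force on the tool from outside, world axes, zero at the start; "ft_torque": the same for the moment, N m; "width": finger opening in mm; "grip_force": force on a finger pad.
Only numpy, scipy, OpenCV 4.12 (cv2) and the standard library are available. Lean on these libraries where they do the work, as an engineer would, in place of code of your own. Each camera call takes 0.05 s, during which the arm holds its last target. There are 200 camera calls.

## Working session

There is one attempt and no reset: what is moved stays moved. The work goes in short steps, Python scripts to look and compute and a tool call to move; the robot and the scene stay as the last step left them, time stands still between calls to the robot, and variables do not carry over. Pictures are saved under pics/ and viewed, at most 17 in all, crops included, and the job is handed in when it is done.

Besides the shell and the picture viewer there is one more tool, called as name(argument=value, ...) on one line, values as JSON. move_arm: Moves the arm, as the interface text tells. Its arguments: {"type":"object","properties":{"targets":{"type":"array"}},"required":["targets"]}

```bash
mkdir -p pics; cat > h.py <<'E'
import numpy as np,cv2
from cell import get_state, viewer, close_job, boxes_of, mark_of
def ray(cam,uv):
    c=viewer.camera_info(cam);R,_=cv2.Rodrigues(np.array(c["rvec"],float));t=np.array(c["tvec"],float).ravel()
    d=R.T@np.array([(uv[0]-c["cx"])/c["fx"],(uv[1]-c["cy"])/c["fy"],1]);return -R.T@t,d
def at(cam,uv,z):
    o,d=ray(cam,uv);return o+d*(z-o[2])/d[2]
def proj(cam,P):
    c=viewer.camera_info(cam);K=np.array([[c["fx"],0,c["cx"]],[0,c["fy"],c["cy"]],[0,0,1]],float)
    return cv2.projectPoints(np.array(P,float).reshape(-1,1,3),np.array(c["rvec"],float),np.array(c["tvec"],float),K,None)[0].reshape(-1,2)
def shot(cam,name):
    im=viewer.read_camera(cam);cv2.imwrite("pics/"+name,im[:,:,::-1]);return im
E
python3 - <<'E'
from h import *
Z=dict(vial_mid=31,block_cell_mid=23,cassette_mid=13.5,aa_cell_mid=7.5,vial_insert=3,block_cell_insert=3,cassette_insert=3,aa_cell_insert=3,flow_meter_mid=63,multimeter_mid=16)
for cam in("top","scene"):
    shot(cam,cam+"0.png"); print(cam,ray(cam,(256,192))[0].round())
    for n,z in Z.items():
        for m in mark_of(cam,n)[:3]:
            print(n,round(m["confidence"],2),np.round(m["centre"],1),at(cam,m["centre"],z).round(1)[:2])
s=get_state();print(s["t"],s["tcp_pos"],s["eef_rot"],s["width"])
E
```

```text
top [ 311. -362. 1162.]
vial_mid 0.64 [207.6 238.3] [ 378.2 -212.2]
vial_mid 0.28 [279.1 205.4] [ 463.8 -409.2]
block_cell_mid 0.41 [234.7 255.7] [ 330.  -284.8]
cassette_mid 0.77 [224.4 147.7] [ 636.7 -258.3]
cassette_mid 0.62 [345.3 186.2] [ 516.1 -597.1]
cassette_mid 0.58 [168.5 133. ] [685.  -96.6]
aa_cell_mid 0.47 [258.2 175.9] [ 552.9 -353.4]
aa_cell_mid 0.45 [200.3 133.5] [ 682.9 -188. ]
vial_insert 0.55 [256.5 200.6] [ 482.8 -347. ]
block_cell_insert 0.8 [277.5 205.6] [ 467.1 -405.8]
cassette_insert 0.67 [260.4 179.1] [ 544.4 -359.4]
aa_cell_insert 0.75 [285.3 177.8] [ 546.4 -430.5]
aa_cell_insert 0.56 [252.5 201.5] [ 480.5 -335.6]
aa_cell_insert 0.41 [347.  187.7] [ 513.6 -603.8]
flow_meter_mid 0.88 [267.4 125. ] [ 684.5 -382.5]
multimeter_mid 0.62 [343.1 188. ] [ 510.7 -590.2]
multimeter_mid 0.3 [255.8 198.7] [ 486.2 -345.3]
scene [ 126. -956.  488.]
vial_mid 0.72 [184.8 191.6] [ 381.1 -207.4]
vial_mid 0.7 [253.1 219.5] [ 465.  -390.4]
block_cell_mid 0.49 [178.2 215.8] [ 333.9 -286.5]
cassette_mid 0.79 [287.7 184.6] [ 637.4 -275.6]
cassette_mid 0.45 [268.2 153.9] [695.6 -89.4]
aa_cell_mid 0.62 [284.3 169.6] [ 685.6 -190.7]
aa_cell_mid 0.25 [335.4 274.6] [ 524.7 -590.9]
vial_insert 0.71 [247.9 217.8] [ 478.8 -343.9]
block_cell_insert 0.58 [256.9 233.8] [ 465.5 -406.3]
cassette_insert 0.9 [278.  210.8] [ 555.5 -353.6]
cassette_insert 0.82 [206.6 256.5] [ 340.5 -421. ]
cassette_insert 0.34 [285.1 174.1] [ 677.  -207.5]
aa_cell_insert 0.78 [293.2 230.8] [ 540.2 -436.2]
flow_meter_mid 0.66 [330.1 182.1] [ 679.1 -385.9]
multimeter_mid 0.71 [337.8 274.2] [ 522.2 -598.8]
multimeter_mid 0.55 [259.  234.4] [ 459.2 -425. ]
1.1 [ 119.07535254 -511.33073025  231.28361435] [[ 9.73935256e-01  2.26826183e-01  8.44464767e-06]
 [ 2.26826184e-01 -9.73935256e-01 -5.64931688e-06]
 [ 6.94312710e-06  7.41753608e-06 -1.00000000e+00]] 85.17578752921068
```

View pics/top0.png

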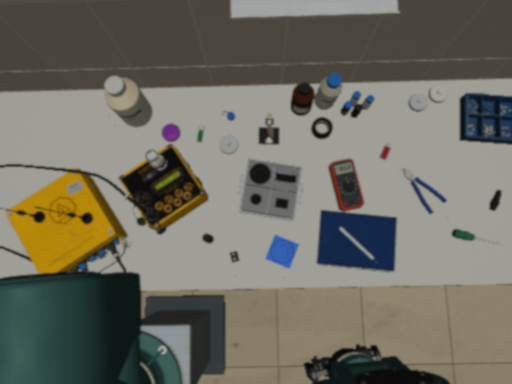

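View pics/scene0.png

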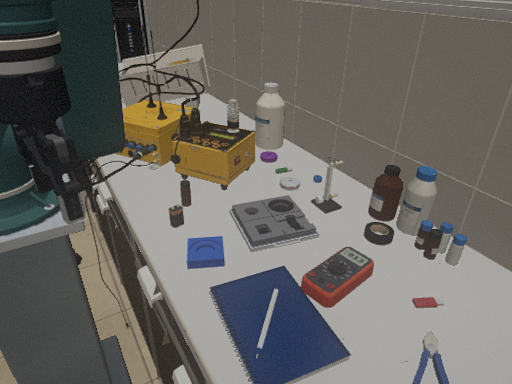

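The top view shows the vial near (208,238), the block cell (235,256), the cassette (229,144), the AA cell (200,134), and the tray around (271,189). The blue insert is at (282,251) and the purple disc at (171,132), both decoys. I'll enlarge the details next.

```bash
python3 - <<'E'
from h import *
def crop(f,x0,x1,y0,y1,k):
    im=cv2.imread("pics/"+f)[y0:y1,x0:x1];return cv2.resize(im,None,fx=k,fy=k,interpolation=cv2.INTER_CUBIC)
cv2.imwrite("pics/c1.png",crop("top0.png",185,310,125,220,6))
cv2.imwrite("pics/c2.png",crop("scene0.png",160,330,160,260,4))
a=crop("top0.png",195,250,225,270,7);b=crop("top0.png",185,240,125,170,7);cv2.imwrite("pics/c3.png",np.hstack([a,b]))
E
```

```text
(no output)
```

View pics/c1.png

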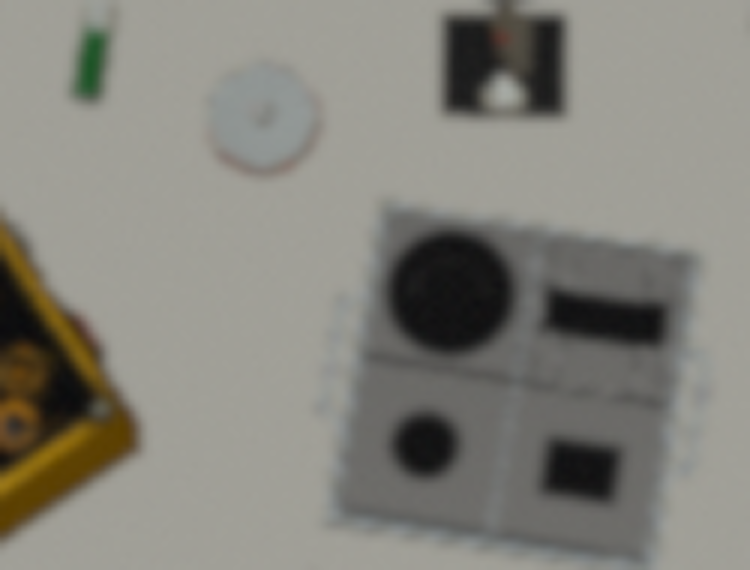

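View pics/c2.png

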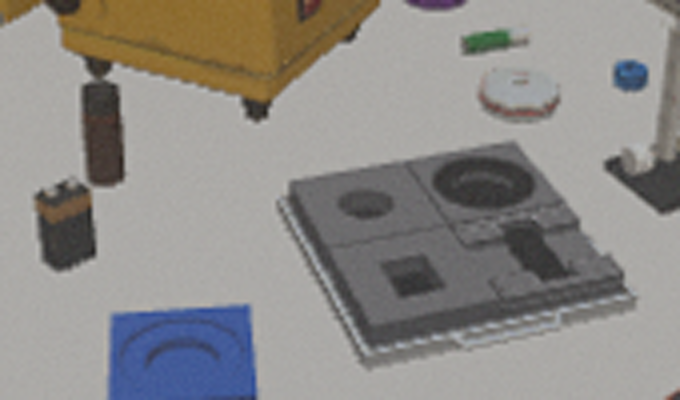

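View pics/c3.png

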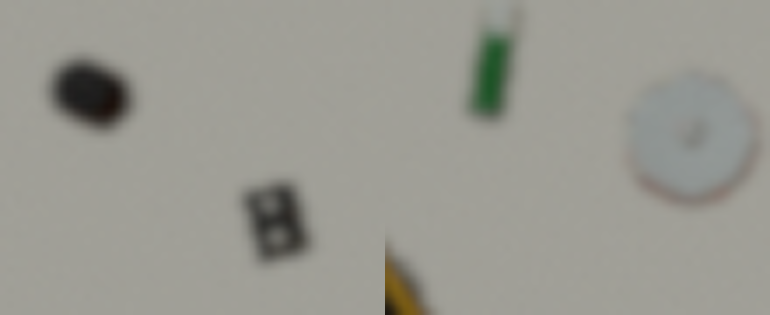

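The tray has the cassette recess at back left, the AA trough at back right with its long side towards the block pocket side, the vial hole at front left and the block pocket at front right. Next I'll fit accurate poses by segmentation.

```bash
cat > m.py <<'E'
from h import *
from scipy.optimize import least_squares,minimize
def comp(mask,uv,r):
    n,l,s,c=cv2.connectedComponentsWithStats(mask.astype(np.uint8),connectivity=8)
    k=[i for i in range(1,n) if abs(c[i][0]-uv[0])<r and abs(c[i][1]-uv[1])<r]
    k=max(k,key=lambda i:s[i][4]);return l==k,s[k]
im={c:cv2.imread(f"pics/{c}0.png").astype(float)[:,:,::-1] for c in("top","scene")}
g=im["top"].mean(2)
# tray holes (top view), rim at z=23
cen={}
for n,uv in dict(cas=(260.3,173.8),aa=(286,177.5),vial=(256,199),blk=(281.7,203)).items():
    x,y=int(uv[0]),int(uv[1]);w=12
    P=np.clip(75-g[y-w:y+w+1,x-w:x+w+1],0,35);m,_=comp(P>8,(w,w),5);m=cv2.dilate(m.astype(np.uint8),np.ones((3,3)));P=P*m
    yy,xx=np.mgrid[y-w:y+w+1,x-w:x+w+1];c=((xx*P).sum()/P.sum(),(yy*P).sum()/P.sum())
    cen[n]=at("top",c,23)[:2];print("hole",n,np.round(c,1),cen[n].round(1))
L=dict(cas=(1,1),aa=(1,-1),vial=(-1,1),blk=(-1,-1))
def tr(p):
    R=np.array([[np.cos(p[2]),-np.sin(p[2])],[np.sin(p[2]),np.cos(p[2])]]);return {n:p[:2]+R@(36.5*np.array(v)) for n,v in L.items()}
r=least_squares(lambda p:np.concatenate([tr(p)[n]-cen[n] for n in L]),[512,-385,0.1])
print("tray",r.x.round(3),{n:v.round(1) for n,v in tr(r.x).items()},"res",r.fun.round(1))
# objects: silhouette masks
def cyl(rs):return np.array([[a*np.cos(t),a*np.sin(t),z] for a,z in rs for t in np.linspace(0,6.28,24)])
def box(a,b,z0,z1):return np.array([[x,y,z] for x in(-a,a) for y in(-b,b) for z in(z0,z1)])
def aa():return np.array([[7.5*np.cos(t),y,7.5+7.5*np.sin(t)] for y in(-25,25) for t in np.linspace(0,6.28,16)])
M=dict(vial=(cyl([(12,0),(12,62)]),(378,-210),None),blk=(box(9,13.5,0,46),(331,-286),0.2),aa=(aa(),(685,-190),0.1),cas=(cyl([(26,9),(26,18)]),(637,-262),None))
for n,(pts,p0,yaw) in M.items():
    tg={}
    for c in("top","scene"):
        uv=proj(c,[[*p0,20]])[0];x,y=uv.round().astype(int);w=26
        sub=im[c][y-w:y+w,x-w:x+w];bg=np.median(sub.reshape(-1,3),0)
        d=np.abs(sub-bg).max(2);mm,s=comp(d>(14 if n in("cas","aa") else 45),(w,w),14)
        h=mm.astype(np.uint8);cn=max(cv2.findContours(h,cv2.RETR_EXTERNAL,cv2.CHAIN_APPROX_NONE)[0],key=cv2.contourArea)
        hull=np.zeros(h.shape,np.uint8);cv2.fillPoly(hull,[cv2.convexHull(cn)],1);tg[c]=(hull,x-w,y-w,s[4])
    def cost(p,only=None):
        a=p[2] if yaw is not None else 0
        R=np.array([[np.cos(a),-np.sin(a),0],[np.sin(a),np.cos(a),0],[0,0,1]])
        W=pts@R.T+[p[0],p[1],0];t=0
        for c,(h,x0,y0,_) in tg.items():
            if only and c!=only:continue
            q=(proj(c,W)-[x0,y0]+.5)*8
            b=np.zeros((h.shape[0]*8,h.shape[1]*8),np.uint8);cv2.fillConvexPoly(b,cv2.convexHull(q.astype(np.int32)),1)
            b=cv2.resize(b.astype(np.float32),h.shape[::-1],interpolation=cv2.INTER_AREA);t+=np.abs(b-h).sum()/h.sum()
        return t
    for only in(None,"top","scene"):
        best=None
        for y0 in([0] if yaw is None else np.linspace(-1.5,1.5,7)):
            x0=[*p0,y0];S=np.array([x0,[x0[0]+10,x0[1],y0],[x0[0],x0[1]+10,y0],[*p0,y0+.25]])
            q=minimize(cost,x0,args=(only,),method="Nelder-Mead",options=dict(initial_simplex=S,maxiter=150))
            if best is None or q.fun<best.fun:best=q
        print(n,only,best.x.round(2),round(best.fun,2),[tg[c][3] for c in tg])
print("box foot",at("scene",(184,178),0).round())
E
python3 m.py
```

```text
hole cas [259.7 173.3] [ 557.  -357.9]
hole aa [285.4 177.7] [ 542.8 -429.7]
hole vial [255.4 198.7] [ 485.2 -344.3]
hole blk [281.3 202.9] [ 471.7 -415.9]
tray [ 5.14180e+02 -3.86949e+02 -1.90000e-01] {'cas': array([ 556.9, -358. ]), 'aa': array([ 543.1, -429.7]), 'vial': array([ 485.2, -344.2]), 'blk': array([ 471.4, -415.9])} res [-0.1 -0.1  0.3  0.   0.   0.1 -0.3  0. ]
vial None [ 3.7863e+02 -2.1239e+02  6.0000e-02] 0.92 [np.int32(87), np.int32(740)]
vial top [ 3.7854e+02 -2.1239e+02  5.0000e-02] 0.1 [np.int32(87), np.int32(740)]
vial scene [ 341.33 -263.89    0.92] 0.79 [np.int32(87), np.int32(740)]
blk None [ 329.14 -282.91    1.77] 0.66 [np.int32(75), np.int32(431)]Traceback (most recent call last):
  File "m.py", line 48, in <module>
    q=minimize(cost,x0,args=(only,),method="Nelder-Mead",options=dict(initial_simplex=S,maxiter=150))
    res = _minimize_neldermead(fun, x0, args, callback, bounds=bounds,
                               **options)
    fxr = func(xr)
    fx = function(np.copy(x), *(wrapper_args + args))
  File "m.py", line 40, in cost
    q=(proj(c,W)-[x0,y0]+.5)*8
       ~~~~^^^^^
  File "h.py", line 9, in proj
    c=viewer.camera_info(cam);K=np.array([[c["fx"],0,c["cx"]],[0,c["fy"],c["cy"]],[0,0,1]],float)
ValueError: time passes only in moves, steps and waits
```

```bash
python3 - <<'E'
s=open('h.py').read()
s=s.replace('viewer.camera_info(cam)','info(cam)').replace('def ray','from functools import lru_cache\n@lru_cache\ndef info(c):return viewer.camera_info(c)\ndef ray',1);open('h.py','w').write(s)
m=open('m.py').read().replace('(None,"top","scene")','("top","scene")');open('m.py','w').write(m)
E
python3 m.py | grep -v hole
```

```text
tray [ 5.14180e+02 -3.86949e+02 -1.90000e-01] {'cas': array([ 556.9, -358. ]), 'aa': array([ 543.1, -429.7]), 'vial': array([ 485.2, -344.2]), 'blk': array([ 471.4, -415.9])} res [-0.1 -0.1  0.3  0.   0.   0.1 -0.3  0. ]
vial top [ 3.7854e+02 -2.1239e+02  5.0000e-02] 0.1 [np.int32(87), np.int32(740)]
vial scene [ 341.33 -263.89    0.92] 0.79 [np.int32(87), np.int32(740)]
blk top [ 328.52 -282.98   -1.34] 0.13 [np.int32(75), np.int32(431)]
blk scene [ 332.14 -281.73   -1.21] 0.47 [np.int32(75), np.int32(431)]
aa top [ 681.8  -187.97    1.28] 0.32 [np.int32(104), np.int32(87)]
aa scene [ 681.83 -191.12   -1.75] 0.2 [np.int32(104), np.int32(87)]
cas top [ 6.4438e+02 -2.7025e+02  7.0000e-02] 0.08 [np.int32(248), np.int32(111)]
cas scene [ 6.4156e+02 -2.7589e+02  1.2000e-01] 0.12 [np.int32(248), np.int32(111)]
box foot [424. -86.   0.]
```

```bash
cat > plan.py <<'E'
import sys,json;from h import *
# plan.py x y z yaw fingers [maxstep mm]
x,y,z,yaw,f=map(float,sys.argv[1:6]);st=float(sys.argv[6]) if len(sys.argv)>6 else 38
s=get_state();p=np.array(s["tcp_pos"],float);R=np.array(s["eef_rot"]);a=np.arctan2(R[1,0],R[0,0])
d=np.array([x,y,z])-p;dy=(yaw-a+np.pi)%(2*np.pi)-np.pi
n=max(1,int(np.ceil(np.linalg.norm(d)/st)),int(np.ceil(abs(dy)/.115)))
print("t",round(s["t"],1),"p",p.round(1),"yaw",a.round(3),"n",n,"F",np.round(s["contact_force"],1),"w",round(s["width"],1),"q6",round(s["q"][5],2))
o=[]
for i in range(n):
    c,q=np.cos(a),np.sin(a);v=d/n/1000
    r=dict(x=c*v[0]+q*v[1],y=q*v[0]-c*v[1],z=-v[2]);
    if abs(dy)>.004:r["az"]=-dy/n
    o.append({k:round(u,4) for k,u in r.items()}|{"fingers":f});a+=dy/n
for i in range(0,n,8):print(json.dumps(o[i:i+8]) if abs(dy)>.004 else f"{len(o[i:i+8])} x {o[0]}")
E
python3 plan.py 328.5 -283 130 0.235 1
```

```text
t 1.1 p [ 119.1 -511.3  231.3] yaw 0.229 n 9 F [-0.5  0.6  0.4] w 85.2 q6 1.42
[{"x": 0.0284, "y": -0.0194, "z": 0.0113, "az": -0.0007, "fingers": 1.0}, {"x": 0.0284, "y": -0.0194, "z": 0.0113, "az": -0.0007, "fingers": 1.0}, {"x": 0.0284, "y": -0.0194, "z": 0.0113, "az": -0.0007, "fingers": 1.0}, {"x": 0.0285, "y": -0.0194, "z": 0.0113, "az": -0.0007, "fingers": 1.0}, {"x": 0.0285, "y": -0.0194, "z": 0.0113, "az": -0.0007, "fingers": 1.0}, {"x": 0.0285, "y": -0.0193, "z": 0.0113, "az": -0.0007, "fingers": 1.0}, {"x": 0.0285, "y": -0.0193, "z": 0.0113, "az": -0.0007, "fingers": 1.0}, {"x": 0.0285, "y": -0.0193, "z": 0.0113, "az": -0.0007, "fingers": 1.0}]
[{"x": 0.0285, "y": -0.0193, "z": 0.0113, "az": -0.0007, "fingers": 1.0}]
```

move_arm(targets=[{"x":0.0284,"y":-0.0194,"z":0.0113,"fingers":1},{"x":0.0284,"y":-0.0194,"z":0.0113,"fingers":1},{"x":0.0284,"y":-0.0194,"z":0.0113,"fingers":1},{"x":0.0284,"y":-0.0194,"z":0.0113,"fingers":1},{"x":0.0284,"y":-0.0194,"z":0.0113,"fingers":1},{"x":0.0284,"y":-0.0194,"z":0.0113,"fingers":1},{"x":0.0284,"y":-0.0194,"z":0.0113,"fingers":1},{"x":0.0284,"y":-0.0194,"z":0.0113,"fingers":1}])

```text
$.targets[0]: bad value
```

move_arm(targets=[{"x":0.0284,"y":-0.0194,"z":0.0113,"fingers":1},{"fingers":1}])

```text
$.targets[0]: bad value
```

```bash
python3 plan.py 328.5 -283 20 0.235 1 30; python3 -c "
from h import *
shot('scene','s1.png')"
```

```text
t 1.1 p [ 119.1 -511.3  231.3] yaw 0.229 n 13 F [-0.5  0.6  0.4] w 85.2 q6 1.42
[{"x": 0.0197, "y": -0.0135, "z": 0.0163, "az": -0.0005, "fingers": 1.0}, {"x": 0.0197, "y": -0.0134, "z": 0.0163, "az": -0.0005, "fingers": 1.0}, {"x": 0.0197, "y": -0.0134, "z": 0.0163, "az": -0.0005, "fingers": 1.0}, {"x": 0.0197, "y": -0.0134, "z": 0.0163, "az": -0.0005, "fingers": 1.0}, {"x": 0.0197, "y": -0.0134, "z": 0.0163, "az": -0.0005, "fingers": 1.0}, {"x": 0.0197, "y": -0.0134, "z": 0.0163, "az": -0.0005, "fingers": 1.0}, {"x": 0.0197, "y": -0.0134, "z": 0.0163, "az": -0.0005, "fingers": 1.0}, {"x": 0.0197, "y": -0.0134, "z": 0.0163, "az": -0.0005, "fingers": 1.0}]
[{"x": 0.0197, "y": -0.0134, "z": 0.0163, "az": -0.0005, "fingers": 1.0}, {"x": 0.0197, "y": -0.0134, "z": 0.0163, "az": -0.0005, "fingers": 1.0}, {"x": 0.0197, "y": -0.0134, "z": 0.0163, "az": -0.0005, "fingers": 1.0}, {"x": 0.0197, "y": -0.0133, "z": 0.0163, "az": -0.0005, "fingers": 1.0}, {"x": 0.0198, "y": -0.0133, "z": 0.0163, "az": -0.0005, "fingers": 1.0}]
```

move_arm(targets=[{"x":0.0284,"y":-0.0194,"z":0.0113,"ax":0,"ay":0,"az":0,"fingers":1},{"x":0.0284,"y":-0.0194,"z":0.0113,"ax":0,"ay":0,"az":0,"fingers":1},{"x":0.0284,"y":-0.0194,"z":0.0113,"ax":0,"ay":0,"az":0,"fingers":1},{"x":0.0284,"y":-0.0194,"z":0.0113,"ax":0,"ay":0,"az":0,"fingers":1},{"x":0.0284,"y":-0.0194,"z":0.0113,"ax":0,"ay":0,"az":0,"fingers":1},{"x":0.0284,"y":-0.0194,"z":0.0113,"ax":0,"ay":0,"az":0,"fingers":1},{"x":0.0284,"y":-0.0194,"z":0.0113,"ax":0,"ay":0,"az":0,"fingers":1},{"x":0.0284,"y":-0.0194,"z":0.0113,"ax":0,"ay":0,"az":0,"fingers":1}])

```text
t: 1.82
tcp_pos: [305.9, -307.3, 140.6]
eef_rot: [[0.974, 0.227, 0.0], [0.227, -0.974, -0.0], [0.0, 0.001, -1.0]]
contact_force: [0.8, -1.8, -0.4]
width: 85.6
grip_force: 0.0
```

```bash
sed -i 's/    if abs(dy)>.004:r\["az"\]=-dy\/n/    r|=dict(ax=0,ay=0,az=-dy\/n if abs(dy)>.004 else 0)/' plan.py; python3 plan.py 328.5 -283 80 0.235 1
```

```text
t 1.8 p [ 305.9 -307.3  140.6] yaw 0.228 n 2 F [ 0.8 -1.8 -0.4] w 85.6 q6 1.94
[{"x": 0.0137, "y": -0.0093, "z": 0.0303, "ax": 0, "ay": 0, "az": -0.0033, "fingers": 1.0}, {"x": 0.0138, "y": -0.0092, "z": 0.0303, "ax": 0, "ay": 0, "az": -0.0033, "fingers": 1.0}]
```

move_arm(targets=[{"x":0.0137,"y":-0.0093,"z":0.03,"ax":0,"ay":0,"az":0,"fingers":1},{"x":0.0138,"y":-0.0092,"z":0.03,"ax":0,"ay":0,"az":0,"fingers":1},{"x":0,"y":0,"z":0,"ax":0,"ay":0,"az":0,"fingers":1}])

```text
t: 2.07
tcp_pos: [327.5, -280.6, 77.1]
eef_rot: [[0.973, 0.229, -0.003], [0.229, -0.973, 0.005], [-0.002, -0.005, -1.0]]
contact_force: [-1.0, 0.8, -1.4]
width: 85.8
grip_force: 0.0
```

```bash
python3 plan.py 328.5 -283 20 0.235 1; python3 -c "
from h import *
im=shot('scene','s1.png')[140:260,120:270]
cv2.imwrite('pics/s1c.png',cv2.resize(im[:,:,::-1],None,fx=4,fy=4,interpolation=cv2.INTER_CUBIC))"
```

```text
t 2.1 p [ 327.5 -280.6   77.1] yaw 0.231 n 2 F [-1.   0.8 -1.4] w 85.8 q6 2.01
2 x {'x': np.float64(0.0002), 'y': np.float64(0.0013), 'z': np.float64(0.0286), 'ax': 0, 'ay': 0, 'az': 0, 'fingers': 1.0}
```

View pics/s1c.png

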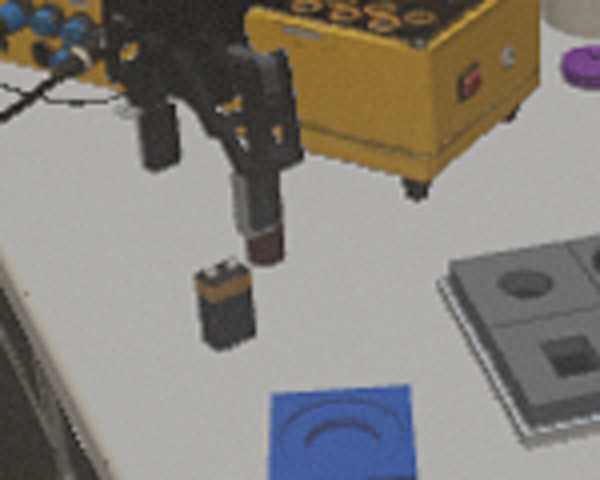

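```bash
python3 -c "
from h import *
print(at('scene',(172.5,189.7),90).round(),at('scene',(175.7,208.2),46).round(), at('top',(234.4,256.4),46).round())
print(proj('scene',[[328.5,-283,46],[328.5,-283,0]]).round(1), proj('scene',[[327.5,-280.6,90]]))"
```

```text
[ 328. -284.   90.] [ 329. -289.   46.] [ 328. -286.   46.]
[[174.3 207. ]
 [176.3 224.2]] [[171.51114555 189.13081236]]
```

move_arm(targets=[{"x":0,"y":0.002,"z":0.028,"ax":0,"ay":0,"az":0,"fingers":1},{"x":0,"y":0.002,"z":0.028,"ax":0,"ay":0,"az":0,"fingers":1},{"x":0,"y":0,"z":0,"ax":0,"ay":0,"az":0,"fingers":-1},{"x":0,"y":0,"z":0,"ax":0,"ay":0,"az":0,"fingers":-1},{"x":0,"y":0,"z":0,"ax":0,"ay":0,"az":0,"fingers":-1},{"x":0,"y":0,"z":0,"ax":0,"ay":0,"az":0,"fingers":-1},{"x":0,"y":0,"z":0,"ax":0,"ay":0,"az":0,"fingers":-1},{"x":0,"y":0,"z":0,"ax":0,"ay":0,"az":0,"fingers":-1}])

```text
t: 2.78
tcp_pos: [329.0, -289.0, 26.1]
eef_rot: [[0.974, 0.227, 0.001], [0.227, -0.974, -0.002], [0.001, 0.002, -1.0]]
contact_force: [-4.6, 4.0, 21.2]
width: 15.9
grip_force: 58.3
```

move_arm(targets=[{"x":0,"y":0,"z":0,"ax":0,"ay":0,"az":0,"fingers":-1},{"x":0,"y":0,"z":0,"ax":0,"ay":0,"az":0,"fingers":-1},{"x":0,"y":0,"z":0,"ax":0,"ay":0,"az":0,"fingers":-1},{"x":0,"y":0,"z":0,"ax":0,"ay":0,"az":0,"fingers":-1}])

```text
t: 3.12
tcp_pos: [329.0, -288.9, 26.1]
eef_rot: [[0.974, 0.227, 0.001], [0.227, -0.974, -0.002], [0.001, 0.002, -1.0]]
contact_force: [-2.1, 2.4, 16.1]
width: 15.9
grip_force: 58.6
```

```bash
python3 plan.py 328.5 -283 110 0.235 -1
```

```text
t 3.1 p [ 329.  -288.9   26.1] yaw 0.229 n 3 F [-2.1  2.4 16.1] w 15.9 q6 2.01
[{"x": 0.0003, "y": -0.002, "z": -0.028, "ax": 0, "ay": 0, "az": -0.0021, "fingers": -1.0}, {"x": 0.0003, "y": -0.002, "z": -0.028, "ax": 0, "ay": 0, "az": -0.0021, "fingers": -1.0}, {"x": 0.0003, "y": -0.002, "z": -0.028, "ax": 0, "ay": 0, "az": -0.0021, "fingers": -1.0}]
```

move_arm(targets=[{"x":0,"y":0,"z":-0.02,"ax":0,"ay":0,"az":0,"fingers":-1},{"x":0,"y":0,"z":-0.03,"ax":0,"ay":0,"az":0,"fingers":-1},{"x":0,"y":0,"z":-0.03,"ax":0,"ay":0,"az":0,"fingers":-1},{"x":0,"y":0,"z":0,"ax":0,"ay":0,"az":0,"fingers":-1}])

```text
t: 3.45
tcp_pos: [330.1, -290.0, 109.8]
eef_rot: [[0.974, 0.227, 0.004], [0.227, -0.974, -0.005], [0.003, 0.006, -1.0]]
contact_force: [0.9, -1.1, 0.1]
width: 15.7
grip_force: 59.2
```

```bash
python3 plan.py 471.5 -416 105 1.385 -1
```

```text
t 3.5 p [ 330.1 -290.   109.8] yaw 0.229 n 11 F [ 0.9 -1.1  0.1] w 15.7 q6 2.01
[{"x": 0.0099, "y": 0.0141, "z": 0.0004, "ax": 0, "ay": 0, "az": -0.1051, "fingers": -1.0}, {"x": 0.0084, "y": 0.015, "z": 0.0004, "ax": 0, "ay": 0, "az": -0.1051, "fingers": -1.0}, {"x": 0.0068, "y": 0.0158, "z": 0.0004, "ax": 0, "ay": 0, "az": -0.1051, "fingers": -1.0}, {"x": 0.0051, "y": 0.0165, "z": 0.0004, "ax": 0, "ay": 0, "az": -0.1051, "fingers": -1.0}, {"x": 0.0033, "y": 0.0169, "z": 0.0004, "ax": 0, "ay": 0, "az": -0.1051, "fingers": -1.0}, {"x": 0.0015, "y": 0.0171, "z": 0.0004, "ax": 0, "ay": 0, "az": -0.1051, "fingers": -1.0}, {"x": -0.0003, "y": 0.0172, "z": 0.0004, "ax": 0, "ay": 0, "az": -0.1051, "fingers": -1.0}, {"x": -0.0021, "y": 0.0171, "z": 0.0004, "ax": 0, "ay": 0, "az": -0.1051, "fingers": -1.0}]
[{"x": -0.0039, "y": 0.0168, "z": 0.0004, "ax": 0, "ay": 0, "az": -0.1051, "fingers": -1.0}, {"x": -0.0056, "y": 0.0163, "z": 0.0004, "ax": 0, "ay": 0, "az": -0.1051, "fingers": -1.0}, {"x": -0.0073, "y": 0.0156, "z": 0.0004, "ax": 0, "ay": 0, "az": -0.1051, "fingers": -1.0}]
```

move_arm(targets=[{"x":0.0099,"y":0.0141,"z":0,"ax":0,"ay":0,"az":-0.105,"fingers":-1},{"x":0.0084,"y":0.015,"z":0,"ax":0,"ay":0,"az":-0.105,"fingers":-1},{"x":0.0068,"y":0.0158,"z":0,"ax":0,"ay":0,"az":-0.105,"fingers":-1},{"x":0.0051,"y":0.0165,"z":0,"ax":0,"ay":0,"az":-0.105,"fingers":-1},{"x":0.0033,"y":0.0169,"z":0,"ax":0,"ay":0,"az":-0.105,"fingers":-1},{"x":0.0015,"y":0.0171,"z":0,"ax":0,"ay":0,"az":-0.105,"fingers":-1},{"x":-0.0003,"y":0.0172,"z":0,"ax":0,"ay":0,"az":-0.105,"fingers":-1},{"x":-0.0021,"y":0.0171,"z":0,"ax":0,"ay":0,"az":-0.105,"fingers":-1}])

```text
t: 4.12
tcp_pos: [432.0, -380.4, 105.2]
eef_rot: [[0.477, 0.879, 0.0], [0.879, -0.477, -0.0], [-0.0, 0.0, -1.0]]
contact_force: [-0.4, -0.3, -0.1]
width: 15.9
grip_force: 59.3
```

move_arm(targets=[{"x":-0.0039,"y":0.0168,"z":0,"ax":0,"ay":0,"az":-0.105,"fingers":-1},{"x":-0.0056,"y":0.0163,"z":0,"ax":0,"ay":0,"az":-0.105,"fingers":-1},{"x":-0.0073,"y":0.0156,"z":0,"ax":0,"ay":0,"az":-0.105,"fingers":-1},{"x":0,"y":0,"z":0,"ax":0,"ay":0,"az":0,"fingers":-1},{"x":0,"y":0,"z":0,"ax":0,"ay":0,"az":0,"fingers":-1}])

```text
t: 4.53
tcp_pos: [470.1, -414.5, 104.7]
eef_rot: [[0.187, 0.982, -0.0], [0.982, -0.187, 0.0], [0.0, -0.0, -1.0]]
contact_force: [-0.8, 0.9, -0.3]
width: 15.6
grip_force: 59.3
```

```bash
python3 plan.py 471.5 -416 60 1.385 -1; python3 -c "
from h import *
im=shot('scene','s2.png')[140:280,190:340]
cv2.imwrite('pics/s2c.png',cv2.resize(im[:,:,::-1],None,fx=4,fy=4,interpolation=cv2.INTER_CUBIC))
print(proj('scene',[[471.5,-416,75],[471.5,-416,23]]))"
```

```text
t 4.5 p [ 470.1 -414.5  104.7] yaw 1.382 n 2 F [-0.8  0.9 -0.3] w 15.6 q6 0.91
2 x {'x': np.float64(-0.0006), 'y': np.float64(0.0008), 'z': np.float64(0.0224), 'ax': 0, 'ay': 0, 'az': 0, 'fingers': -1.0}
[[262.43922737 207.13009884]
 [261.83386875 227.76060844]]
```

View pics/s2c.png

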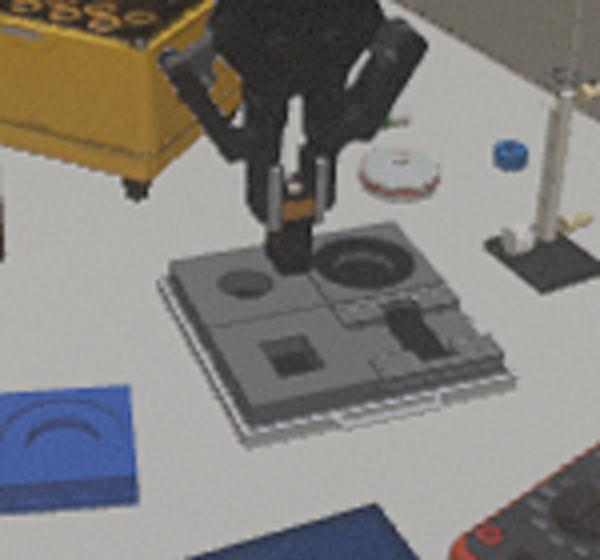

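move_arm(targets=[{"x":-0.0012,"y":0.0014,"z":0.025,"ax":0,"ay":0,"az":0,"fingers":-1},{"x":0,"y":0,"z":0.025,"ax":0,"ay":0,"az":0,"fingers":-1},{"x":0,"y":0,"z":0.005,"ax":0,"ay":0,"az":0,"fingers":-1},{"x":0,"y":0,"z":0.004,"ax":0,"ay":0,"az":0,"fingers":-1}])

```text
t: 4.92
tcp_pos: [470.2, -414.8, 45.4]
eef_rot: [[0.187, 0.982, -0.001], [0.982, -0.187, 0.002], [0.001, -0.002, -1.0]]
contact_force: [1.4, -0.6, 0.6]
width: 15.8
grip_force: 59.3
```

move_arm(targets=[{"x":0,"y":0,"z":0.003,"ax":0,"ay":0,"az":0,"fingers":-1},{"x":0,"y":0,"z":0,"ax":0,"ay":0,"az":0,"fingers":-1}])

```text
t: 5.08
tcp_pos: [471.2, -415.9, 43.6]
eef_rot: [[0.186, 0.982, 0.0], [0.982, -0.186, -0.001], [-0.0, 0.001, -1.0]]
contact_force: [0.6, -0.8, -0.5]
width: 15.7
grip_force: 59.3
```

Already below the rim (49) with no contact force, so I'll go on down to home.

move_arm(targets=[{"x":0,"y":0,"z":0.004,"ax":0,"ay":0,"az":0,"fingers":-1},{"x":0,"y":0,"z":0.0035,"ax":0,"ay":0,"az":0,"fingers":-1},{"x":0,"y":0,"z":0,"ax":0,"ay":0,"az":0,"fingers":-1}])

```text
t: 5.33
tcp_pos: [471.2, -415.9, 35.3]
eef_rot: [[0.186, 0.983, 0.0], [0.983, -0.186, -0.0], [-0.0, 0.0, -1.0]]
contact_force: [-0.3, -0.4, -0.3]
width: 15.9
grip_force: 59.3
```

move_arm(targets=[{"x":0,"y":0,"z":0.002,"ax":0,"ay":0,"az":0,"fingers":-1},{"x":0,"y":0,"z":0,"ax":0,"ay":0,"az":0,"fingers":-1}])

```text
t: 5.5
tcp_pos: [471.3, -416.1, 35.1]
eef_rot: [[0.186, 0.983, 0.001], [0.983, -0.186, -0.001], [-0.001, 0.001, -1.0]]
contact_force: [-4.7, 4.6, 20.9]
width: 16.2
grip_force: 62.1
```

move_arm(targets=[{"x":0,"y":0,"z":0,"ax":0,"ay":0,"az":0,"fingers":-0.1},{"x":0,"y":0,"z":0,"ax":0,"ay":0,"az":0,"fingers":-0.1},{"x":0,"y":0,"z":0,"ax":0,"ay":0,"az":0,"fingers":-0.1},{"x":0,"y":0,"z":-0.025,"ax":0,"ay":0,"az":0,"fingers":0},{"x":0,"y":0,"z":-0.04,"ax":0,"ay":0,"az":0,"fingers":1},{"x":0,"y":0,"z":-0.04,"ax":0,"ay":0,"az":0,"fingers":1}])

```text
t: 6.0
tcp_pos: [470.4, -415.1, 138.8]
eef_rot: [[0.186, 0.983, -0.002], [0.983, -0.186, 0.002], [0.002, -0.002, -1.0]]
contact_force: [0.8, -0.3, 0.7]
width: 65.3
grip_force: 0.0
```

```bash
python3 plan.py 378.5 -213 125 1.382 1
```

```text
t 6.0 p [ 470.4 -415.1  138.8] yaw 1.384 n 6 F [ 0.8 -0.3  0.7] w 65.3 q6 0.91
6 x {'x': np.float64(0.0302), 'y': np.float64(-0.0213), 'z': np.float64(0.0023), 'ax': 0, 'ay': 0, 'az': 0, 'fingers': 1.0}
```

move_arm(targets=[{"x":0.0302,"y":-0.0213,"z":0,"ax":0,"ay":0,"az":0,"fingers":1},{"x":0.0302,"y":-0.0213,"z":0,"ax":0,"ay":0,"az":0,"fingers":1},{"x":0.0302,"y":-0.0213,"z":0,"ax":0,"ay":0,"az":0,"fingers":1},{"x":0.0302,"y":-0.0213,"z":0,"ax":0,"ay":0,"az":0,"fingers":1},{"x":0.0302,"y":-0.0213,"z":0,"ax":0,"ay":0,"az":0,"fingers":1},{"x":0.0302,"y":-0.0213,"z":0,"ax":0,"ay":0,"az":0,"fingers":1},{"x":0,"y":0,"z":0,"ax":0,"ay":0,"az":0,"fingers":1},{"x":0,"y":0,"z":0,"ax":0,"ay":0,"az":0,"fingers":1}])

```text
t: 6.67
tcp_pos: [378.7, -212.7, 138.7]
eef_rot: [[0.184, 0.983, 0.0], [0.983, -0.184, -0.0], [-0.0, 0.0, -1.0]]
contact_force: [0.2, -1.2, -0.6]
width: 85.3
grip_force: 0.0
```

```bash
python3 plan.py 378.5 -212 28 1.382 1; python3 -c "
from h import *
im=shot('scene','s3.png')
print([(round(m['confidence'],2),at('scene',m['centre'],31).round(1)) for m in mark_of('scene','vial_mid')])
cv2.imwrite('pics/s3c.png',cv2.resize(im[100:260,130:330,::-1],None,fx=3.7,fy=3.7,interpolation=cv2.INTER_CUBIC))
print(proj('scene',[[378.5,-212,0],[378.5,-212,62]]))"
```

```text
t 6.7 p [ 378.7 -212.7  138.7] yaw 1.385 n 3 F [ 0.2 -1.2 -0.6] w 85.3 q6 1.06
3 x {'x': np.float64(0.0002), 'y': np.float64(-0.0001), 'z': np.float64(0.0369), 'ax': 0, 'ay': 0, 'az': 0, 'fingers': 1.0}
[(0.66, array([ 376.2, -202.4,   31. ])), (0.54, array([ 649.6, -238.8,   31. ]))]
[[185.51087078 203.62857028]
 [183.3992016  181.41693738]]
```

View pics/s3c.png

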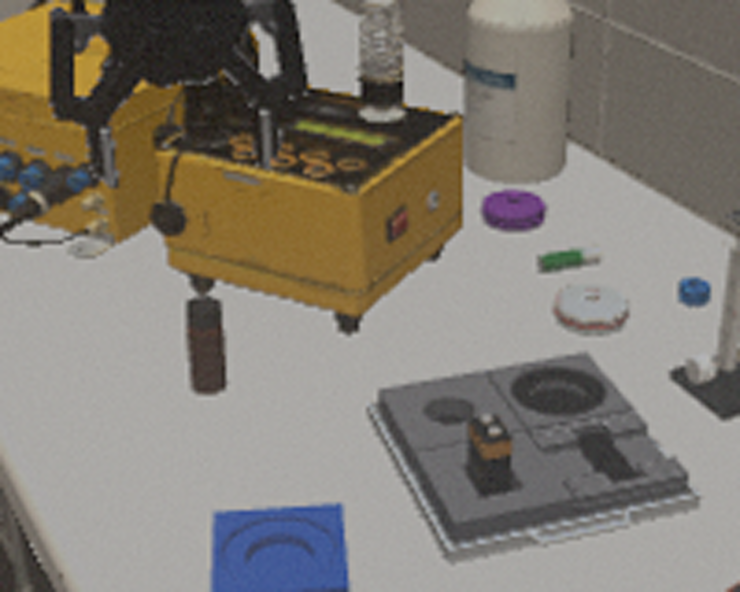

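move_arm(targets=[{"x":0,"y":0.001,"z":0.037,"ax":0,"ay":0,"az":0,"fingers":1},{"x":0,"y":0.0005,"z":0.037,"ax":0,"ay":0,"az":0,"fingers":1},{"x":0,"y":0,"z":0.036,"ax":0,"ay":0,"az":0,"fingers":1},{"x":0,"y":0,"z":0,"ax":0,"ay":0,"az":0,"fingers":-1},{"x":0,"y":0,"z":0,"ax":0,"ay":0,"az":0,"fingers":-1},{"x":0,"y":0,"z":0,"ax":0,"ay":0,"az":0,"fingers":-1},{"x":0,"y":0,"z":0,"ax":0,"ay":0,"az":0,"fingers":-1},{"x":0,"y":0,"z":0,"ax":0,"ay":0,"az":0,"fingers":-1}])

```text
t: 7.43
tcp_pos: [381.7, -215.2, 29.9]
eef_rot: [[0.186, 0.983, 0.002], [0.983, -0.186, -0.002], [-0.001, 0.002, -1.0]]
contact_force: [-0.7, 0.0, 1.0]
width: 25.3
grip_force: 0.0
```

move_arm(targets=[{"x":0,"y":0,"z":0,"ax":0,"ay":0,"az":0,"fingers":-1},{"x":0,"y":0,"z":0,"ax":0,"ay":0,"az":0,"fingers":-1}])

```text
t: 7.6
tcp_pos: [381.6, -215.1, 30.0]
eef_rot: [[0.186, 0.983, 0.002], [0.983, -0.186, -0.002], [-0.002, 0.003, -1.0]]
contact_force: [-1.3, 1.2, 14.9]
width: 21.5
grip_force: 58.1
```

move_arm(targets=[{"x":0,"y":0,"z":-0.02,"ax":0,"ay":0,"az":0,"fingers":-1},{"x":0,"y":0,"z":-0.04,"ax":0,"ay":0,"az":0,"fingers":-1},{"x":0,"y":0,"z":-0.04,"ax":0,"ay":0,"az":0,"fingers":-1}])

```text
t: 7.85
tcp_pos: [380.0, -213.7, 130.2]
eef_rot: [[0.186, 0.983, -0.001], [0.983, -0.186, 0.001], [0.001, -0.001, -1.0]]
contact_force: [1.8, -2.3, -0.6]
width: 21.3
grip_force: 59.6
```

```bash
python3 plan.py 485 -346 125 1.382 -1 35
```

```text
t 7.8 p [ 380.  -213.7  130.2] yaw 1.384 n 5 F [ 1.8 -2.3 -0.6] w 21.3 q6 1.06
5 x {'x': np.float64(-0.0221), 'y': np.float64(0.0255), 'z': np.float64(0.001), 'ax': 0, 'ay': 0, 'az': 0, 'fingers': -1.0}
```

move_arm(targets=[{"x":-0.022,"y":0.0255,"z":0,"ax":0,"ay":0,"az":0,"fingers":-1},{"x":-0.022,"y":0.0255,"z":0,"ax":0,"ay":0,"az":0,"fingers":-1},{"x":-0.022,"y":0.0255,"z":0.002,"ax":0,"ay":0,"az":0,"fingers":-1},{"x":-0.022,"y":0.0255,"z":0.002,"ax":0,"ay":0,"az":0,"fingers":-1},{"x":-0.022,"y":0.0255,"z":0.002,"ax":0,"ay":0,"az":0,"fingers":-1},{"x":0,"y":0,"z":0,"ax":0,"ay":0,"az":0,"fingers":-1},{"x":0,"y":0,"z":0,"ax":0,"ay":0,"az":0,"fingers":-1}])

```text
t: 8.43
tcp_pos: [486.2, -347.2, 122.6]
eef_rot: [[0.186, 0.982, 0.0], [0.982, -0.186, -0.0], [-0.0, 0.0, -1.0]]
contact_force: [-0.6, -0.1, -0.3]
width: 21.4
grip_force: 59.6
```

```bash
python3 plan.py 485 -346 63 1.382 -1 35; python3 -c "
from h import *
im=shot('scene','s4.png')
p=get_state()['tcp_pos'];f=p[2]-30
print(proj('scene',[[p[0],p[1],f],[p[0]+.4,p[1]+2.5,f]]))
cv2.imwrite('pics/s4c.png',cv2.resize(im[130:230,190:310,::-1],None,fx=5,fy=5,interpolation=cv2.INTER_CUBIC))"
```

```text
t 8.4 p [ 486.2 -347.2  122.6] yaw 1.383 n 2 F [-0.6 -0.1 -0.3] w 21.4 q6 1.0
2 x {'x': np.float64(0.0005), 'y': np.float64(-0.0007), 'z': np.float64(0.0298), 'ax': 0, 'ay': 0, 'az': 0, 'fingers': -1.0}
[[251.29785958 183.42730697]
 [250.88042721 182.89700883]]
```

View pics/s4c.png

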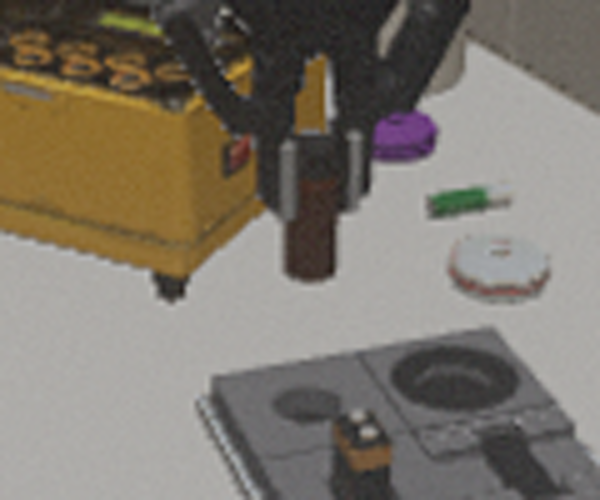

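move_arm(targets=[{"x":0.0018,"y":-0.0013,"z":0.03,"ax":0,"ay":0,"az":0,"fingers":-1},{"x":0,"y":0,"z":0.03,"ax":0,"ay":0,"az":0,"fingers":-1},{"x":0,"y":0,"z":0.008,"ax":0,"ay":0,"az":0,"fingers":-1},{"x":0,"y":0,"z":0.004,"ax":0,"ay":0,"az":0,"fingers":-1},{"x":0,"y":0,"z":0,"ax":0,"ay":0,"az":0,"fingers":-1}])

```text
t: 8.9
tcp_pos: [484.1, -343.4, 51.0]
eef_rot: [[0.186, 0.983, -0.0], [0.983, -0.186, 0.0], [0.0, -0.0, -1.0]]
contact_force: [-0.3, -0.4, -1.3]
width: 21.0
grip_force: 59.8
```

move_arm(targets=[{"x":-0.001,"y":0.001,"z":0.004,"ax":0,"ay":0,"az":0,"fingers":-1},{"x":0,"y":0,"z":0.004,"ax":0,"ay":0,"az":0,"fingers":-1},{"x":0,"y":0,"z":0.003,"ax":0,"ay":0,"az":0,"fingers":-1},{"x":0,"y":0,"z":0,"ax":0,"ay":0,"az":0,"fingers":-1}])

```text
t: 9.23
tcp_pos: [485.2, -345.0, 39.0]
eef_rot: [[0.186, 0.983, -0.0], [0.983, -0.186, 0.0], [0.0, -0.0, -1.0]]
contact_force: [-0.5, -1.0, -0.2]
width: 21.2
grip_force: 59.8
```

move_arm(targets=[{"x":0,"y":0,"z":0.0025,"ax":0,"ay":0,"az":0,"fingers":-1},{"x":0,"y":0,"z":0.001,"ax":0,"ay":0,"az":0,"fingers":-1},{"x":0,"y":0,"z":0,"ax":0,"ay":0,"az":0,"fingers":-1}])

```text
t: 9.48
tcp_pos: [485.6, -345.4, 37.0]
eef_rot: [[0.186, 0.983, 0.001], [0.983, -0.186, -0.001], [-0.001, 0.001, -1.0]]
contact_force: [-3.4, 3.5, 16.6]
width: 20.8
grip_force: 62.0
```

move_arm(targets=[{"x":0,"y":0,"z":0,"ax":0,"ay":0,"az":0,"fingers":0},{"x":0,"y":0,"z":0,"ax":0,"ay":0,"az":0,"fingers":0},{"x":0,"y":0,"z":0,"ax":0,"ay":0,"az":0,"fingers":0},{"x":0,"y":0,"z":-0.03,"ax":0,"ay":0,"az":0,"fingers":0},{"x":0,"y":0,"z":-0.04,"ax":0,"ay":0,"az":0,"fingers":1},{"x":0,"y":0,"z":-0.03,"ax":0,"ay":0,"az":0,"fingers":1}])

```text
t: 9.98
tcp_pos: [485.3, -345.1, 137.9]
eef_rot: [[0.186, 0.983, 0.0], [0.983, -0.186, -0.0], [-0.0, 0.0, -1.0]]
contact_force: [0.6, -1.0, -0.2]
width: 65.7
grip_force: 0.0
```

```bash
python3 plan.py 643 -272 120 1.382 1; python3 - <<'E'
from h import *
for c in("top","scene"):
    shot(c,c+"5.png")
    for b in boxes_of(c,"cassette_mid")[:4]:
        x=b["box"];print(c,round(b["confidence"],2),np.round(x,1),at(c,((x[0]+x[2])/2,(x[1]+x[3])/2),13.5).round(1))
im=cv2.imread("pics/scene5.png");cv2.imwrite("pics/s5c.png",cv2.resize(im[140:220,225:345],None,fx=6,fy=6,interpolation=cv2.INTER_CUBIC))
for P in([643,-272],[641,-276]):print(proj("scene",[[*P,27],[*P,13.5],[P[0]+26,P[1],13.5],[P[0]-26,P[1],13.5]]).round(1).tolist())
E
```

```text
t 10.0 p [ 485.3 -345.1  137.9] yaw 1.384 n 5 F [ 0.6 -1.  -0.2] w 65.7 q6 1.0
5 x {'x': np.float64(0.0202), 'y': np.float64(0.0283), 'z': np.float64(0.0036), 'ax': 0, 'ay': 0, 'az': 0, 'fingers': 1.0}
top 0.56 [160.8 124.5 180.4 141.1] [ 685.4 -102.7   13.5]
scene 0.6 [280.4 178.1 299.3 189.1] [ 645.4 -274.    13.5]
scene 0.55 [259.4 150.5 275.8 166.5] [ 676.5 -116.1   13.5]
[[289.0, 179.0], [288.7, 183.5], [296.7, 181.2], [280.4, 185.9]]
[[289.2, 179.8], [288.9, 184.3], [297.0, 182.0], [280.7, 186.7]]
```

View pics/s5c.png

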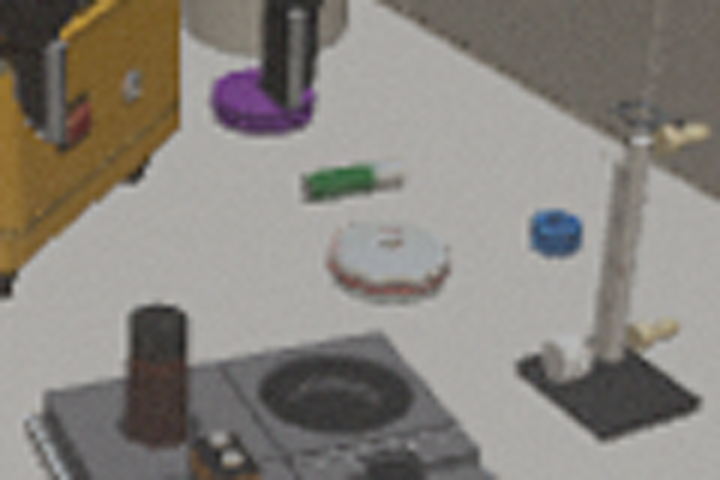

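move_arm(targets=[{"x":0.0204,"y":0.0285,"z":0.003,"ax":0,"ay":0,"az":0,"fingers":1},{"x":0.0204,"y":0.0285,"z":0.003,"ax":0,"ay":0,"az":0,"fingers":1},{"x":0.0204,"y":0.0285,"z":0.003,"ax":0,"ay":0,"az":0,"fingers":1},{"x":0.0204,"y":0.0285,"z":0.003,"ax":0,"ay":0,"az":0,"fingers":1},{"x":0.0204,"y":0.0285,"z":0.003,"ax":0,"ay":0,"az":0,"fingers":1},{"x":0,"y":0,"z":0.03,"ax":0,"ay":0,"az":0,"fingers":1},{"x":0,"y":0,"z":0.03,"ax":0,"ay":0,"az":0,"fingers":1},{"x":0,"y":0,"z":0,"ax":0,"ay":0,"az":0,"fingers":1}])

```text
t: 10.85
tcp_pos: [641.7, -269.3, 53.7]
eef_rot: [[0.185, 0.983, -0.009], [0.983, -0.185, 0.005], [0.003, -0.01, -1.0]]
contact_force: [-0.3, 1.7, -0.0]
width: 85.9
grip_force: 0.0
```

```bash
python3 plan.py 644 -272.5 7 1.382 1 30
```

```text
t 10.8 p [ 641.7 -269.3   53.7] yaw 1.385 n 2 F [-0.3  1.7 -0. ] w 85.9 q6 1.24
2 x {'x': np.float64(-0.0014), 'y': np.float64(0.0015), 'z': np.float64(0.0234), 'ax': 0, 'ay': 0, 'az': 0, 'fingers': 1.0}
```

move_arm(targets=[{"x":0,"y":0,"z":0,"ax":0,"ay":0,"az":0,"fingers":1},{"x":0,"y":0,"z":0,"ax":0,"ay":0,"az":0,"fingers":1}])

```text
t: 11.02
tcp_pos: [644.2, -271.8, 61.7]
eef_rot: [[0.186, 0.982, -0.0], [0.982, -0.186, 0.0], [0.0, -0.0, -1.0]]
contact_force: [0.3, 0.4, 0.6]
width: 85.3
grip_force: 0.0
```

```bash
python3 plan.py 644 -272.5 7 1.382 1 30
```

```text
t 11.0 p [ 644.2 -271.8   61.7] yaw 1.383 n 2 F [0.3 0.4 0.6] w 85.3 q6 1.24
2 x {'x': np.float64(-0.0004), 'y': np.float64(-0.0001), 'z': np.float64(0.0273), 'ax': 0, 'ay': 0, 'az': 0, 'fingers': 1.0}
```

move_arm(targets=[{"x":-0.0007,"y":0,"z":0.02,"ax":0,"ay":0,"az":0,"fingers":1},{"x":0,"y":0,"z":0.018,"ax":0,"ay":0,"az":0,"fingers":1},{"x":0,"y":0,"z":0.01,"ax":0,"ay":0,"az":0,"fingers":1},{"x":0,"y":0,"z":0.006,"ax":0,"ay":0,"az":0,"fingers":1},{"x":0,"y":0,"z":0,"ax":0,"ay":0,"az":0,"fingers":1},{"x":0,"y":0,"z":0,"ax":0,"ay":0,"az":0,"fingers":-1},{"x":0,"y":0,"z":0,"ax":0,"ay":0,"az":0,"fingers":-1},{"x":0,"y":0,"z":0,"ax":0,"ay":0,"az":0,"fingers":-1}])

```text
t: 11.68
tcp_pos: [644.8, -272.5, 8.0]
eef_rot: [[0.186, 0.983, 0.001], [0.983, -0.186, -0.001], [-0.0, 0.001, -1.0]]
contact_force: [0.7, -0.6, 0.1]
width: 51.4
grip_force: 0.0
```

move_arm(targets=[{"x":0,"y":0,"z":0,"ax":0,"ay":0,"az":0,"fingers":-1},{"x":0,"y":0,"z":0,"ax":0,"ay":0,"az":0,"fingers":-1},{"x":0,"y":0,"z":0,"ax":0,"ay":0,"az":0,"fingers":-1}])

```text
t: 11.93
tcp_pos: [644.9, -272.5, 8.4]
eef_rot: [[0.186, 0.983, 0.002], [0.983, -0.186, -0.001], [-0.001, 0.002, -1.0]]
contact_force: [-0.6, -0.2, 7.1]
width: 48.1
grip_force: 60.4
```

move_arm(targets=[{"x":0,"y":0,"z":-0.015,"ax":0,"ay":0,"az":0,"fingers":-1},{"x":0,"y":0,"z":-0.025,"ax":0,"ay":0,"az":0,"fingers":-1},{"x":0,"y":0,"z":-0.025,"ax":0,"ay":0,"az":0,"fingers":-1},{"x":0,"y":0,"z":-0.01,"ax":0,"ay":0,"az":0,"fingers":-1},{"x":0,"y":0,"z":0,"ax":0,"ay":0,"az":0,"fingers":-1}])

```text
t: 12.35
tcp_pos: [645.5, -272.9, 84.8]
eef_rot: [[0.186, 0.983, 0.004], [0.983, -0.186, -0.002], [-0.002, 0.004, -1.0]]
contact_force: [0.6, -0.0, 0.4]
width: 47.9
grip_force: 62.1
```

```bash
python3 plan.py 557 -358 83 1.382 -1 30
```

```text
t 12.3 p [ 645.5 -272.9   84.8] yaw 1.384 n 5 F [ 0.6 -0.   0.4] w 47.9 q6 1.24
5 x {'x': np.float64(-0.02), 'y': np.float64(-0.0142), 'z': np.float64(0.0004), 'ax': 0, 'ay': 0, 'az': 0, 'fingers': -1.0}
```

move_arm(targets=[{"x":-0.02,"y":-0.0142,"z":0,"ax":0,"ay":0,"az":0,"fingers":-1},{"x":-0.02,"y":-0.0142,"z":0,"ax":0,"ay":0,"az":0,"fingers":-1},{"x":-0.02,"y":-0.0142,"z":0,"ax":0,"ay":0,"az":0,"fingers":-1},{"x":-0.02,"y":-0.0142,"z":0,"ax":0,"ay":0,"az":0,"fingers":-1},{"x":-0.02,"y":-0.0142,"z":0,"ax":0,"ay":0,"az":0,"fingers":-1},{"x":0,"y":0,"z":0,"ax":0,"ay":0,"az":0,"fingers":-1},{"x":0,"y":0,"z":0,"ax":0,"ay":0,"az":0,"fingers":-1}])

```text
t: 12.93
tcp_pos: [554.8, -357.7, 80.8]
eef_rot: [[0.188, 0.982, -0.001], [0.982, -0.188, 0.001], [0.001, -0.001, -1.0]]
contact_force: [0.1, -0.2, 0.0]
width: 48.1
grip_force: 62.1
```

```bash
python3 plan.py 557 -358 30 1.382 -1 35; python3 -c "
from h import *
im=shot('scene','s6.png')
p=get_state()['tcp_pos'];f=p[2]-8.4
print(proj('scene',[[p[0],p[1],f+27],[p[0],p[1],f+13.5],[p[0]+5,p[1]-25.5,f+13.5],[p[0],p[1],f]]))
cv2.imwrite('pics/s6c.png',cv2.resize(im[150:250,215:335,::-1],None,fx=5,fy=5,interpolation=cv2.INTER_CUBIC))"
```

```text
t 12.9 p [ 554.8 -357.7   80.8] yaw 1.382 n 2 F [ 0.1 -0.2  0. ] w 48.1 q6 1.06
2 x {'x': np.float64(0.0001), 'y': np.float64(0.0011), 'z': np.float64(0.0254), 'ax': 0, 'ay': 0, 'az': 0, 'fingers': -1.0}
[[280.88769393 175.38474475]
 [280.58854503 180.68877089]
 [288.95563801 185.01148731]
 [280.29425805 185.90659333]]
```

View pics/s6c.png

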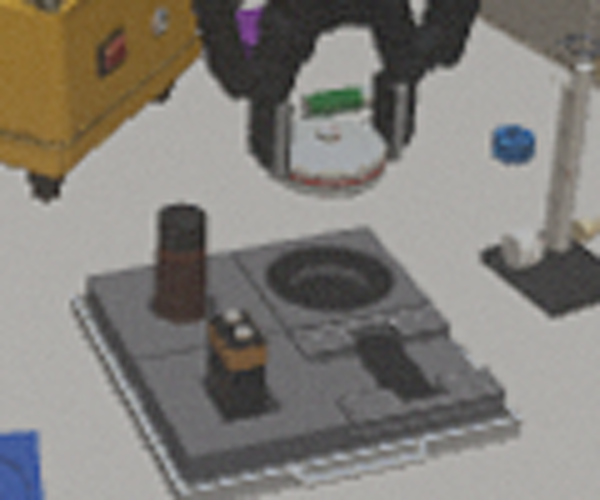

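move_arm(targets=[{"x":0,"y":0.0015,"z":0.02,"ax":0,"ay":0,"az":0,"fingers":-1},{"x":0,"y":0,"z":0.02,"ax":0,"ay":0,"az":0,"fingers":-1},{"x":0,"y":0,"z":0.008,"ax":0,"ay":0,"az":0,"fingers":-1},{"x":0,"y":0,"z":0.003,"ax":0,"ay":0,"az":0,"fingers":-1},{"x":0,"y":0,"z":0,"ax":0,"ay":0,"az":0,"fingers":-1},{"x":0,"y":0,"z":0,"ax":0,"ay":0,"az":0,"fingers":-1}])

```text
t: 13.48
tcp_pos: [557.9, -357.4, 31.5]
eef_rot: [[0.185, 0.983, 0.0], [0.983, -0.185, -0.0], [-0.0, 0.001, -1.0]]
contact_force: [-0.2, 0.3, 0.1]
width: 47.8
grip_force: 62.1
```

move_arm(targets=[{"x":-0.0005,"y":-0.001,"z":0.003,"ax":0,"ay":0,"az":0,"fingers":-1},{"x":0,"y":0,"z":0.003,"ax":0,"ay":0,"az":0,"fingers":-1},{"x":0,"y":0,"z":0.002,"ax":0,"ay":0,"az":0,"fingers":-1},{"x":0,"y":0,"z":0,"ax":0,"ay":0,"az":0,"fingers":-1}])

```text
t: 13.82
tcp_pos: [556.5, -358.3, 23.7]
eef_rot: [[0.186, 0.983, 0.001], [0.983, -0.186, -0.001], [-0.001, 0.001, -1.0]]
contact_force: [-1.6, 0.6, 8.5]
width: 48.1
grip_force: 63.2
```

move_arm(targets=[{"x":0,"y":0,"z":0,"ax":0,"ay":0,"az":0,"fingers":0.5},{"x":0,"y":0,"z":0,"ax":0,"ay":0,"az":0,"fingers":0.5},{"x":0,"y":0,"z":0,"ax":0,"ay":0,"az":0,"fingers":0.5},{"x":0,"y":0,"z":-0.02,"ax":0,"ay":0,"az":0,"fingers":0.5},{"x":0,"y":0,"z":-0.04,"ax":0,"ay":0,"az":0,"fingers":0.5},{"x":0,"y":0,"z":-0.04,"ax":0,"ay":0,"az":0,"fingers":0.5},{"x":0,"y":0,"z":-0.02,"ax":0,"ay":0,"az":0,"fingers":0.3}])

```text
t: 14.4
tcp_pos: [557.1, -358.5, 147.3]
eef_rot: [[0.186, 0.983, 0.003], [0.983, -0.186, -0.003], [-0.002, 0.004, -1.0]]
contact_force: [0.8, -0.3, 1.2]
width: 55.8
grip_force: 0.0
```

```bash
python3 plan.py 683 -190 130 2.97 0.3; python3 - <<'E'
from h import *
im=shot("scene","s7.png")
h=cv2.cvtColor(im,cv2.COLOR_RGB2HSV).astype(int)
m=((h[:,:,0]>45)&(h[:,:,0]<85)&(h[:,:,1]>70))[160:185,265:305];y,x=np.nonzero(m);print("green",x.mean()+265,y.mean()+160,x.min()+265,x.max()+265,len(x))
cv2.imwrite("pics/s7c.png",cv2.resize(im[150:240,220:340,::-1],None,fx=6,fy=6,interpolation=cv2.INTER_CUBIC))
for a in(-.16,):
  P=np.array([683,-190]);u=np.array([np.cos(a),np.sin(a)])
  print([proj("scene",[[*(P+k*u),7.5]]).round(1).tolist() for k in(-25,0,25)])
E
```

```text
t 14.4 p [ 557.1 -358.5  147.3] yaw 1.384 n 14 F [ 0.8 -0.3  1.2] w 55.8 q6 1.06
[{"x": 0.0135, "y": 0.0066, "z": 0.0012, "ax": 0, "ay": 0, "az": -0.1133, "fingers": 0.3}, {"x": 0.0127, "y": 0.0081, "z": 0.0012, "ax": 0, "ay": 0, "az": -0.1133, "fingers": 0.3}, {"x": 0.0117, "y": 0.0095, "z": 0.0012, "ax": 0, "ay": 0, "az": -0.1133, "fingers": 0.3}, {"x": 0.0105, "y": 0.0107, "z": 0.0012, "ax": 0, "ay": 0, "az": -0.1133, "fingers": 0.3}, {"x": 0.0092, "y": 0.0118, "z": 0.0012, "ax": 0, "ay": 0, "az": -0.1133, "fingers": 0.3}, {"x": 0.0078, "y": 0.0128, "z": 0.0012, "ax": 0, "ay": 0, "az": -0.1133, "fingers": 0.3}, {"x": 0.0063, "y": 0.0136, "z": 0.0012, "ax": 0, "ay": 0, "az": -0.1133, "fingers": 0.3}, {"x": 0.0048, "y": 0.0142, "z": 0.0012, "ax": 0, "ay": 0, "az": -0.1133, "fingers": 0.3}]
[{"x": 0.0031, "y": 0.0147, "z": 0.0012, "ax": 0, "ay": 0, "az": -0.1133, "fingers": 0.3}, {"x": 0.0014, "y": 0.015, "z": 0.0012, "ax": 0, "ay": 0, "az": -0.1133, "fingers": 0.3}, {"x": -0.0003, "y": 0.015, "z": 0.0012, "ax": 0, "ay": 0, "az": -0.1133, "fingers": 0.3}, {"x": -0.002, "y": 0.0149, "z": 0.0012, "ax": 0, "ay": 0, "az": -0.1133, "fingers": 0.3}, {"x": -0.0036, "y": 0.0146, "z": 0.0012, "ax": 0, "ay": 0, "az": -0.1133, "fingers": 0.3}, {"x": -0.0053, "y": 0.0141, "z": 0.0012, "ax": 0, "ay": 0, "az": -0.1133, "fingers": 0.3}]
green 281.51612903225805 169.48387096774195 277 286 31
[[[275.4, 171.1]], [[283.4, 169.7]], [[291.3, 168.4]]]
```

View pics/s7c.png

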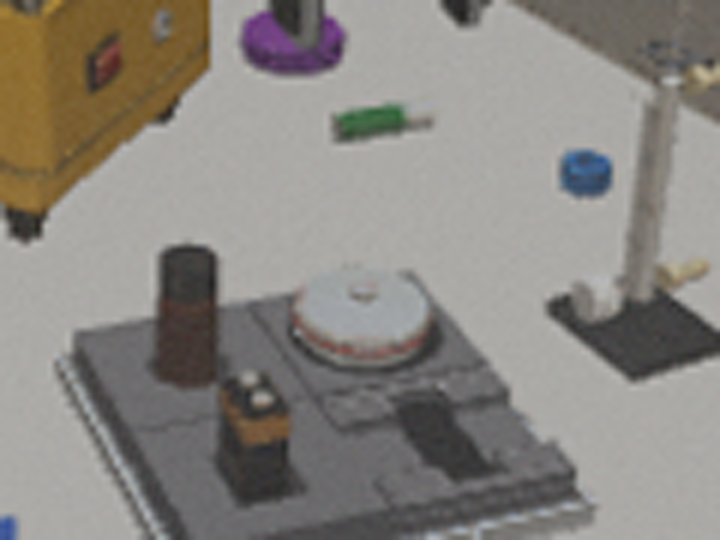

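move_arm(targets=[{"x":0.0135,"y":0.0066,"z":0.001,"ax":0,"ay":0,"az":-0.1133,"fingers":0.3},{"x":0.0127,"y":0.0081,"z":0.001,"ax":0,"ay":0,"az":-0.1133,"fingers":0.3},{"x":0.0117,"y":0.0095,"z":0.001,"ax":0,"ay":0,"az":-0.1133,"fingers":0.3},{"x":0.0105,"y":0.0107,"z":0.001,"ax":0,"ay":0,"az":-0.1133,"fingers":0.3},{"x":0.0092,"y":0.0118,"z":0.001,"ax":0,"ay":0,"az":-0.1133,"fingers":0.3},{"x":0.0078,"y":0.0128,"z":0.001,"ax":0,"ay":0,"az":-0.1133,"fingers":0.3},{"x":0.0063,"y":0.0136,"z":0.001,"ax":0,"ay":0,"az":-0.1133,"fingers":0.3},{"x":0.0048,"y":0.0142,"z":0.001,"ax":0,"ay":0,"az":-0.1133,"fingers":0.3}])

```text
t: 15.12
tcp_pos: [628.5, -261.0, 134.5]
eef_rot: [[-0.663, 0.749, -0.0], [0.749, 0.663, 0.0], [0.0, -0.0, -1.0]]
contact_force: [0.1, 0.3, -0.0]
width: 55.7
grip_force: 0.0
```

move_arm(targets=[{"x":0.0031,"y":0.0147,"z":0.001,"ax":0,"ay":0,"az":-0.1133,"fingers":0.3},{"x":0.0014,"y":0.015,"z":0.001,"ax":0,"ay":0,"az":-0.1133,"fingers":0.3},{"x":-0.0003,"y":0.015,"z":0.001,"ax":0,"ay":0,"az":-0.1133,"fingers":0.3},{"x":-0.002,"y":0.0149,"z":0.001,"ax":0,"ay":0,"az":-0.1133,"fingers":0.3},{"x":-0.0036,"y":0.0146,"z":0.001,"ax":0,"ay":0,"az":-0.1133,"fingers":0.3},{"x":-0.0053,"y":0.0141,"z":0.001,"ax":0,"ay":0,"az":-0.1133,"fingers":0.3},{"x":0,"y":0,"z":0,"ax":0,"ay":0,"az":0,"fingers":0.3},{"x":0,"y":0,"z":0,"ax":0,"ay":0,"az":0,"fingers":0.3}])

```text
t: 15.78
tcp_pos: [682.4, -189.0, 128.4]
eef_rot: [[-0.985, 0.172, -0.001], [0.172, 0.985, 0.0], [0.001, -0.0, -1.0]]
contact_force: [0.0, -0.6, 0.1]
width: 55.6
grip_force: 0.0
```

```bash
python3 plan.py 683.5 -190.5 4 2.97 0.3; python3 -c "
from h import *
print(at('scene',(247.5,168),0).round(),at('scene',(224,188),0).round(),'boxtop corners',at('top',(206,195),85).round(),at('top',(175,147),85).round())"
```

```text
t 15.8 p [ 682.4 -189.   128.4] yaw 2.969 n 4 F [ 0.  -0.6  0.1] w 55.6 q6 -0.21
4 x {'x': np.float64(-0.0003), 'y': np.float64(-0.0003), 'z': np.float64(0.0311), 'ax': 0, 'ay': 0, 'az': 0, 'fingers': 0.3}
[ 607. -118.    0.] [ 495. -189.    0.] boxtop corners [ 489. -215.   85.] [ 622. -131.   85.]
```

move_arm(targets=[{"x":-0.001,"y":-0.001,"z":0.033,"ax":0,"ay":0,"az":0,"fingers":0.3},{"x":0,"y":0,"z":0.033,"ax":0,"ay":0,"az":0,"fingers":0.3},{"x":0,"y":0,"z":0.025,"ax":0,"ay":0,"az":0,"fingers":0.3},{"x":0,"y":0,"z":0.01,"ax":0,"ay":0,"az":0,"fingers":0.3},{"x":0,"y":0,"z":0,"ax":0,"ay":0,"az":0,"fingers":0.3},{"x":0,"y":0,"z":0,"ax":0,"ay":0,"az":0,"fingers":0.3}])

```text
t: 16.28
tcp_pos: [683.2, -191.3, 28.8]
eef_rot: [[-0.985, 0.172, 0.0], [0.172, 0.985, -0.0], [-0.0, -0.0, -1.0]]
contact_force: [-0.1, 0.5, 0.3]
width: 55.7
grip_force: 0.0
```

```bash
python3 plan.py 683.5 -190.5 4 2.97 0.3; python3 -c "
from h import *
im=shot('scene','s8.png')
cv2.imwrite('pics/s8c.png',cv2.resize(im[130:200,230:330,::-1],None,fx=6,fy=6,interpolation=cv2.INTER_CUBIC))"
```

```text
t 16.3 p [ 683.2 -191.3   28.8] yaw 2.968 n 1 F [-0.1  0.5  0.3] w 55.7 q6 -0.21
1 x {'x': np.float64(-0.0001), 'y': np.float64(0.0008), 'z': np.float64(0.0248), 'ax': 0, 'ay': 0, 'az': 0, 'fingers': 0.3}
```

View pics/s8c.png

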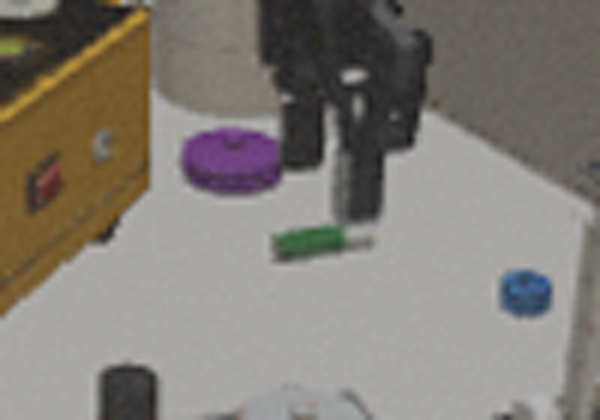

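```bash
python3 -c "
from h import *
print(proj('scene',[[683.2,-191.3,34],[683.2,-191.3,7.5],[678.5,-220,34],[688,-163,34]]).round(1).tolist())
print(at('scene',(284.2,170.2),7.5))"
```

```text
[[284.2, 161.5], [283.7, 169.9], [288.8, 165.8], [280.0, 157.3]]
[ 683.26924523 -193.60854647    7.5       ]
```

move_arm(targets=[{"x":0,"y":-0.001,"z":0.012,"ax":0,"ay":0,"az":0,"fingers":0.3},{"x":0,"y":0,"z":0.008,"ax":0,"ay":0,"az":0,"fingers":0.3},{"x":0,"y":0,"z":0.004,"ax":0,"ay":0,"az":0,"fingers":0.3},{"x":0,"y":0,"z":0,"ax":0,"ay":0,"az":0,"fingers":-1},{"x":0,"y":0,"z":0,"ax":0,"ay":0,"az":0,"fingers":-1},{"x":0,"y":0,"z":0,"ax":0,"ay":0,"az":0,"fingers":-1},{"x":0,"y":0,"z":0,"ax":0,"ay":0,"az":0,"fingers":-1},{"x":0,"y":0,"z":0,"ax":0,"ay":0,"az":0,"fingers":-1}])

```text
t: 17.0
tcp_pos: [683.4, -191.7, 4.7]
eef_rot: [[-0.985, 0.171, 0.001], [0.171, 0.985, -0.0], [-0.001, -0.0, -1.0]]
contact_force: [-1.1, 0.2, 6.3]
width: 12.4
grip_force: 59.3
```

move_arm(targets=[{"x":0,"y":0,"z":0,"ax":0,"ay":0,"az":0,"fingers":-1},{"x":0,"y":0,"z":0,"ax":0,"ay":0,"az":0,"fingers":-1}])

```text
t: 17.17
tcp_pos: [683.5, -191.8, 4.8]
eef_rot: [[-0.985, 0.171, 0.001], [0.171, 0.985, -0.0], [-0.001, -0.0, -1.0]]
contact_force: [-1.1, 0.9, 5.1]
width: 12.6
grip_force: 59.3
```

move_arm(targets=[{"x":0,"y":0,"z":-0.015,"ax":0,"ay":0,"az":0,"fingers":-1},{"x":0,"y":0,"z":-0.035,"ax":0,"ay":0,"az":0,"fingers":-1},{"x":0,"y":0,"z":-0.035,"ax":0,"ay":0,"az":0,"fingers":-1},{"x":0,"y":0,"z":-0.035,"ax":0,"ay":0,"az":0,"fingers":-1},{"x":0,"y":0,"z":-0.01,"ax":0,"ay":0,"az":0,"fingers":-1},{"x":0,"y":0,"z":0,"ax":0,"ay":0,"az":0,"fingers":-1}])

```text
t: 17.67
tcp_pos: [684.5, -192.2, 137.6]
eef_rot: [[-0.985, 0.171, 0.005], [0.171, 0.985, -0.002], [-0.006, -0.001, -1.0]]
contact_force: [0.7, 0.5, -1.0]
width: 12.4
grip_force: 58.6
```

```bash
python3 plan.py 543 -429.7 133 1.385 -1
```

```text
t 17.7 p [ 684.5 -192.2  137.6] yaw 2.97 n 14 F [ 0.7  0.5 -1. ] w 12.4 q6 -0.22
[{"x": 0.0071, "y": -0.0184, "z": 0.0003, "ax": 0, "ay": 0, "az": 0.1132, "fingers": -1.0}, {"x": 0.0049, "y": -0.0191, "z": 0.0003, "ax": 0, "ay": 0, "az": 0.1132, "fingers": -1.0}, {"x": 0.0027, "y": -0.0196, "z": 0.0003, "ax": 0, "ay": 0, "az": 0.1132, "fingers": -1.0}, {"x": 0.0005, "y": -0.0197, "z": 0.0003, "ax": 0, "ay": 0, "az": 0.1132, "fingers": -1.0}, {"x": -0.0017, "y": -0.0197, "z": 0.0003, "ax": 0, "ay": 0, "az": 0.1132, "fingers": -1.0}, {"x": -0.0039, "y": -0.0194, "z": 0.0003, "ax": 0, "ay": 0, "az": 0.1132, "fingers": -1.0}, {"x": -0.0061, "y": -0.0188, "z": 0.0003, "ax": 0, "ay": 0, "az": 0.1132, "fingers": -1.0}, {"x": -0.0082, "y": -0.018, "z": 0.0003, "ax": 0, "ay": 0, "az": 0.1132, "fingers": -1.0}]
[{"x": -0.0102, "y": -0.0169, "z": 0.0003, "ax": 0, "ay": 0, "az": 0.1132, "fingers": -1.0}, {"x": -0.012, "y": -0.0157, "z": 0.0003, "ax": 0, "ay": 0, "az": 0.1132, "fingers": -1.0}, {"x": -0.0137, "y": -0.0142, "z": 0.0003, "ax": 0, "ay": 0, "az": 0.1132, "fingers": -1.0}, {"x": -0.0152, "y": -0.0126, "z": 0.0003, "ax": 0, "ay": 0, "az": 0.1132, "fingers": -1.0}, {"x": -0.0165, "y": -0.0108, "z": 0.0003, "ax": 0, "ay": 0, "az": 0.1132, "fingers": -1.0}, {"x": -0.0177, "y": -0.0088, "z": 0.0003, "ax": 0, "ay": 0, "az": 0.1132, "fingers": -1.0}]
```

move_arm(targets=[{"x":0.0071,"y":-0.0184,"z":0,"ax":0,"ay":0,"az":0.1132,"fingers":-1},{"x":0.0049,"y":-0.0191,"z":0,"ax":0,"ay":0,"az":0.1132,"fingers":-1},{"x":0.0027,"y":-0.0196,"z":0,"ax":0,"ay":0,"az":0.1132,"fingers":-1},{"x":0.0005,"y":-0.0197,"z":0,"ax":0,"ay":0,"az":0.1132,"fingers":-1},{"x":-0.0017,"y":-0.0197,"z":0,"ax":0,"ay":0,"az":0.1132,"fingers":-1},{"x":-0.0039,"y":-0.0194,"z":0,"ax":0,"ay":0,"az":0.1132,"fingers":-1},{"x":-0.0061,"y":-0.0188,"z":0,"ax":0,"ay":0,"az":0.1132,"fingers":-1},{"x":-0.0082,"y":-0.018,"z":0,"ax":0,"ay":0,"az":0.1132,"fingers":-1}])

```text
t: 18.33
tcp_pos: [601.1, -327.9, 132.4]
eef_rot: [[-0.469, 0.883, -0.001], [0.883, 0.469, 0.001], [0.002, -0.001, -1.0]]
contact_force: [0.1, -1.3, -0.9]
width: 12.2
grip_force: 58.6
```

move_arm(targets=[{"x":-0.0102,"y":-0.0169,"z":0,"ax":0,"ay":0,"az":0.1132,"fingers":-1},{"x":-0.012,"y":-0.0157,"z":0,"ax":0,"ay":0,"az":0.1132,"fingers":-1},{"x":-0.0137,"y":-0.0142,"z":0,"ax":0,"ay":0,"az":0.1132,"fingers":-1},{"x":-0.0152,"y":-0.0126,"z":0,"ax":0,"ay":0,"az":0.1132,"fingers":-1},{"x":-0.0165,"y":-0.0108,"z":0,"ax":0,"ay":0,"az":0.1132,"fingers":-1},{"x":-0.0177,"y":-0.0088,"z":0,"ax":0,"ay":0,"az":0.1132,"fingers":-1},{"x":0,"y":0,"z":0,"ax":0,"ay":0,"az":0,"fingers":-1},{"x":0,"y":0,"z":0,"ax":0,"ay":0,"az":0,"fingers":-1}])

```text
t: 19.0
tcp_pos: [540.8, -429.6, 132.5]
eef_rot: [[0.185, 0.983, -0.001], [0.983, -0.185, 0.001], [0.001, -0.001, -1.0]]
contact_force: [0.0, -0.2, -0.7]
width: 12.3
grip_force: 58.6
```

```bash
python3 plan.py 543.1 -429.7 60 1.385 -1 40
```

```text
t 19.0 p [ 540.8 -429.6  132.5] yaw 1.385 n 2 F [ 0.  -0.2 -0.7] w 12.3 q6 0.97
2 x {'x': np.float64(0.0002), 'y': np.float64(0.0012), 'z': np.float64(0.0363), 'ax': 0, 'ay': 0, 'az': 0, 'fingers': -1.0}
```

move_arm(targets=[{"x":0,"y":0.002,"z":0.035,"ax":0,"ay":0,"az":0,"fingers":-1},{"x":0,"y":0,"z":0.035,"ax":0,"ay":0,"az":0,"fingers":-1},{"x":0,"y":0,"z":0.01,"ax":0,"ay":0,"az":0,"fingers":-1},{"x":0,"y":0,"z":0,"ax":0,"ay":0,"az":0,"fingers":-1},{"x":0,"y":0,"z":0,"ax":0,"ay":0,"az":0,"fingers":-1}])

```text
t: 19.42
tcp_pos: [543.8, -429.1, 54.4]
eef_rot: [[0.183, 0.983, -0.0], [0.983, -0.183, 0.0], [0.0, -0.0, -1.0]]
contact_force: [-0.2, -0.4, 0.2]
width: 12.5
grip_force: 58.7
```

```bash
python3 plan.py 543.1 -429.7 36 1.385 -1 40; python3 -c "
from h import *
im=shot('scene','s9.png')
p=get_state()['tcp_pos'];z=p[2]-4.8+7.5;u=np.array([.19,.982])
print(proj('scene',[[p[0]+k*u[0],p[1]+k*u[1],z] for k in(-25,0,25)]).round(1).tolist())
print(proj('scene',[[543.1+k*u[0],-429.7+k*u[1],23] for k in(-29,0,29)]).round(1).tolist())
cv2.imwrite('pics/s9c.png',cv2.resize(im[160:260,240:340,::-1],None,fx=6,fy=6,interpolation=cv2.INTER_CUBIC))"
```

```text
t 19.4 p [ 543.8 -429.1   54.4] yaw 1.387 n 1 F [-0.2 -0.4  0.2] w 12.5 q6 0.97
1 x {'x': np.float64(-0.0007), 'y': np.float64(-0.0006), 'z': np.float64(0.0184), 'ax': 0, 'ay': 0, 'az': 0, 'fingers': -1.0}
[[299.8, 213.9], [294.7, 207.7], [289.8, 201.8]]
[[298.9, 228.9], [293.1, 221.4], [287.7, 214.4]]
```

View pics/s9c.png

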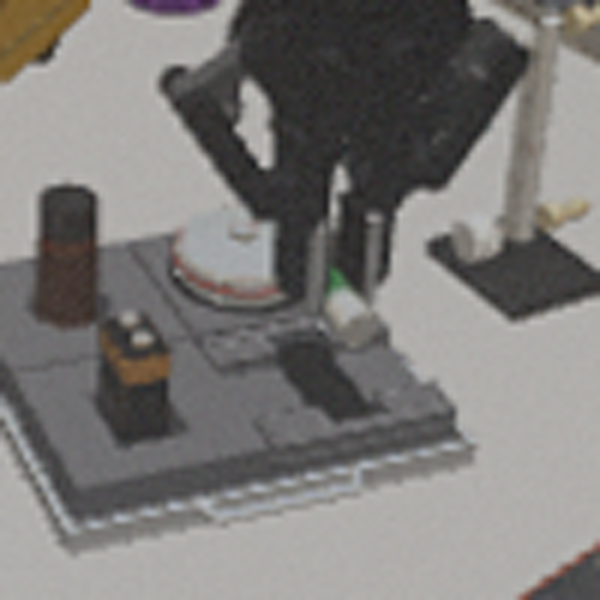

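move_arm(targets=[{"x":0.0005,"y":-0.0006,"z":0.012,"ax":0,"ay":0,"az":0,"fingers":-1},{"x":0,"y":0,"z":0.008,"ax":0,"ay":0,"az":0,"fingers":-1},{"x":0,"y":0,"z":0.005,"ax":0,"ay":0,"az":0,"fingers":-1},{"x":0,"y":0,"z":0.003,"ax":0,"ay":0,"az":0,"fingers":-1},{"x":0,"y":0,"z":0,"ax":0,"ay":0,"az":0,"fingers":-1},{"x":0,"y":0,"z":0,"ax":0,"ay":0,"az":0,"fingers":-1}])

```text
t: 19.97
tcp_pos: [543.2, -429.1, 26.3]
eef_rot: [[0.185, 0.983, 0.0], [0.983, -0.185, -0.0], [-0.0, 0.0, -1.0]]
contact_force: [0.2, -0.3, -1.2]
width: 12.6
grip_force: 58.7
```

move_arm(targets=[{"x":0,"y":0,"z":0.003,"ax":0,"ay":0,"az":0,"fingers":-1},{"x":0,"y":0,"z":0.0025,"ax":0,"ay":0,"az":0,"fingers":-1},{"x":0,"y":0,"z":0.001,"ax":0,"ay":0,"az":0,"fingers":-1},{"x":0,"y":0,"z":0,"ax":0,"ay":0,"az":0,"fingers":-1}])

```text
t: 20.3
tcp_pos: [543.3, -429.2, 20.7]
eef_rot: [[0.184, 0.983, 0.001], [0.983, -0.184, -0.001], [-0.001, 0.001, -1.0]]
contact_force: [-4.4, 3.0, 15.7]
width: 12.7
grip_force: 60.6
```

move_arm(targets=[{"x":0,"y":0,"z":0,"ax":0,"ay":0,"az":0,"fingers":-0.3},{"x":0,"y":0,"z":0,"ax":0,"ay":0,"az":0,"fingers":-0.3},{"x":0,"y":0,"z":0,"ax":0,"ay":0,"az":0,"fingers":-0.3},{"x":0,"y":0,"z":-0.02,"ax":0,"ay":0,"az":0,"fingers":-0.3},{"x":0,"y":0,"z":-0.04,"ax":0,"ay":0,"az":0,"fingers":-0.3},{"x":0,"y":0,"z":-0.04,"ax":0,"ay":0,"az":0,"fingers":-0.3},{"x":0,"y":0,"z":-0.04,"ax":0,"ay":0,"az":0,"fingers":-0.3}])

```text
t: 20.88
tcp_pos: [542.7, -428.7, 160.8]
eef_rot: [[0.185, 0.983, -0.001], [0.983, -0.185, 0.001], [0.001, -0.001, -1.0]]
contact_force: [0.6, -0.0, -0.2]
width: 29.9
grip_force: 0.0
```

```bash
python3 -c "
from h import *
im=shot('scene','s10.png');s=get_state();print(s['tcp_pos'],s['t'])
cv2.imwrite('pics/s10c.png',cv2.resize(im[160:260,215:335,::-1],None,fx=6,fy=6,interpolation=cv2.INTER_CUBIC))"
```

```text
[ 544.42587581 -430.37036867  169.28854129] 20.9333
```

View pics/s10c.png

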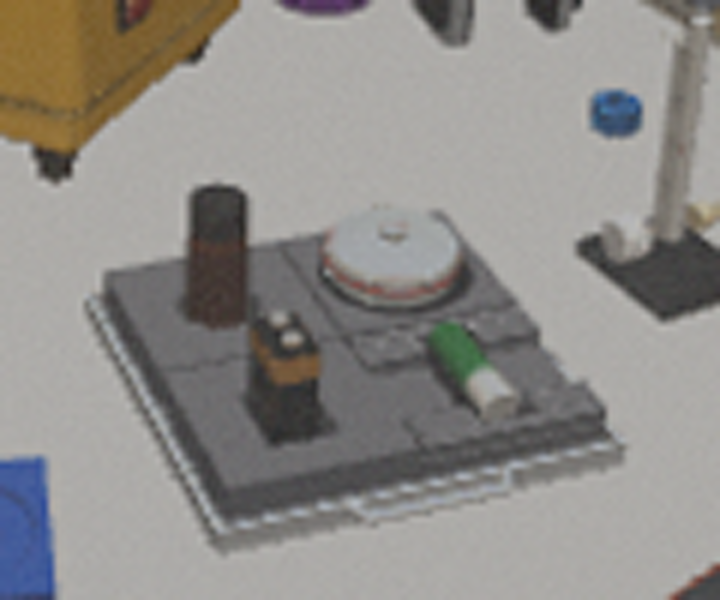

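All four parts are seated in their pockets: the vial at (218,260), block (285,375), cassette (393,250) and AA cell (470,370) in the crop. Nothing else has moved, so I'm handing in.

```bash
python3 -c "
from cell import close_job
print(close_job())"
```

```text
the job is handed in; nothing more can be done
None
```

I put the vial, 9 V block cell, filter cassette and AA cell into their own pockets and handed the job in at about 21 s of the 96 s; the final picture shows all four seated, and the flow meter and multimeter were left alone, but the hand-in call returned no verdict.

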